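# Reassemble and fill the two-tier pod stand

## Task

Put the coffee-pod stand back together: on the square steel foot stack the plain shelf plate, then the spacer ring, then the pod plate, both plates hub side up and squared up with the foot and all centre holes in line, and pass the knobbed spindle down through them all until it is fully home. Then set every pod that is out upright and fully down in the pockets of the pod plate, taking the pockets in order: the first at the corner with the dark steel bracket, then on clockwise as seen from above, leaving no gap between pods. Leave the mug, the bowl and the syrup bottle alone.

Things in the scene. Friction and masses are not known exactly. Their poses are not given: they have to be found in the camera images.
- foot: dark steel foot of the stand, fixed to the counter: square 120 x 120 mm, 16 mm thick, with a round blind socket 15 mm across and 14 mm deep in the middle of its top. Origin: centre of its underside (on the counter), z up, x and y along its sides
- shelf_plate: plain wooden shelf plate: square 150 x 150 mm, 8 mm thick, no pockets, with a round hub 36 mm across standing 15 mm above its upper face (total 23 mm) and a 15 mm bore through hub and plate. 170 g. Lies hub up on the counter. Origin: centre of its underside, z up, x and y along its sides
- spacer: wooden spacer ring: 36 mm outside, 15 mm bore, 30 mm tall, 30 g, standing upright on the counter. Origin: centre of its underside, z up. Assembled, its underside is 39 mm above the counter
- pod_plate: wooden pod plate: square 150 x 150 mm, 13 mm thick, with a hub 36 mm across, 15 mm high (total 28 mm), 15 mm bore, and four round pockets 52 mm across and 9 mm deep; a dark steel bracket covers one corner (+x +y). 200 g. Lies hub up on the counter; assembled, its underside is 69 mm above the counter. Origin: centre of its underside, z up, x and y along its sides
- spindle: aluminium spindle: rod 12 mm across and 90 mm long with a tapered nose (7 mm long, 5 mm across at the tip) and on top of it a cylindrical knob 28 mm across and 30 mm tall. 110 g. Waits upright, knob up, in the hole of the dark wooden block. Origin: the tip of the nose; z along the rod to the knob. When home, the knob rests on the upper hub with the tip 7 mm above the counter
- block: small dark wooden block in which the spindle waits, fixed: 56 x 56 mm, 48 mm tall, with a vertical 13.5 mm hole 44 mm deep in its middle. Origin: centre of its underside
- pod1: refillable coffee pod, white with a flat metal lid, an upright cylinder 48 mm across and 40 mm tall, foot edge bevelled 2 mm, 35 g; all pods are alike. Starts lid up on the counter; may be absent. Origin: centre of its underside, z up
- pod2: refillable coffee pod, white with a flat metal lid, an upright cylinder 48 mm across and 40 mm tall, foot edge bevelled 2 mm, 35 g; all pods are alike. Starts lid up on the counter; may be absent. Origin: centre of its underside, z up
- pod3: refillable coffee pod, white with a flat metal lid, an upright cylinder 48 mm across and 40 mm tall, foot edge bevelled 2 mm, 35 g; all pods are alike. Starts lid up on the counter; may be absent. Origin: centre of its underside, z up
- pod4: refillable coffee pod, white with a flat metal lid, an upright cylinder 48 mm across and 40 mm tall, foot edge bevelled 2 mm, 35 g; all pods are alike. Starts lid up on the counter; may be absent. Origin: centre of its underside, z up
- place1 (a point): centre of the floor of the round pocket number 1 of the pod plate, 9 mm below the plate's upper face (x +38, y +38 mm from the plate's middle: at the corner with the dark bracket)
- place2 (a point): centre of the floor of the round pocket number 2 of the pod plate, 9 mm below the plate's upper face (x +38, y -38 mm from the plate's middle)
- place3 (a point): centre of the floor of the round pocket number 3 of the pod plate, 9 mm below the plate's upper face (x -38, y -38 mm from the plate's middle)
- place4 (a point): centre of the floor of the round pocket number 4 of the pod plate, 9 mm below the plate's upper face (x -38, y +38 mm from the plate's middle)
- mug: bystander, to be left where it stands: blue mug 82 mm across, 95 mm tall. Origin: centre of its underside
- bowl: bystander, to be left where it stands: white bowl 110 mm across, 50 mm tall. Origin: centre of its underside
- syrup: bystander, to be left where it stands: amber syrup bottle 60 mm across, 170 mm tall. Origin: centre of its underside
Not all that is in view belongs to the job. What is shaped like the pod4 but pink is not meant.

How it is judged:
On the way, in this order (a step that is already met when the one before it is completed fails the run):
1. the shelf plate lies on the foot, centred and squared up, let go (horizontal distance between shelf_plate and foot below 0.006 m and z of shelf_plate in the frame of foot between 0.013 and 0.019 m and angle between shelf_plate's own z axis and vertical below 0.05 rad and (angle between the x axis of shelf_plate and the x axis of foot, either way round below 0.16 rad or angle between the x axis of shelf_plate and the y axis of foot, either way round below 0.16 rad) and contact force between shelf_plate and the fingers below 0.3 N), for 0.2 s.
2. the spacer ring stands on the shelf plate's hub, let go (horizontal distance between each of shelf_plate, spacer and foot below 0.006 m and z of shelf_plate in the frame of foot between 0.013 and 0.019 m and angle between each of shelf_plate, spacer's own z axis and vertical below 0.05 rad and (angle between the x axis of shelf_plate and the x axis of foot, either way round below 0.16 rad or angle between the x axis of shelf_plate and the y axis of foot, either way round below 0.16 rad) and z of spacer in the frame of foot between 0.036 and 0.042 m and contact force between spacer and the fingers below 0.3 N), for 0.2 s.
3. the pod plate lies on the spacer, centred and squared up, let go (horizontal distance between each of spacer, pod_plate and foot below 0.006 m and z of spacer in the frame of foot between 0.036 and 0.042 m and angle between each of spacer, pod_plate's own z axis and vertical below 0.05 rad and z of pod_plate in the frame of foot between 0.066 and 0.072 m and (angle between the x axis of pod_plate and the x axis of foot, either way round below 0.16 rad or angle between the x axis of pod_plate and the y axis of foot, either way round below 0.16 rad) and contact force between pod_plate and the fingers below 0.3 N), for 0.2 s.
4. the spindle is fully home through all parts into the foot, let go (horizontal distance between spindle and foot below 0.004 m and z of spindle in the frame of foot below 0.0105 m and angle between spindle's own z axis and vertical below 0.06 rad and horizontal distance between pod_plate and foot below 0.006 m and z of pod_plate in the frame of foot between 0.066 and 0.072 m and angle between pod_plate's own z axis and vertical below 0.05 rad and (angle between the x axis of pod_plate and the x axis of foot, either way round below 0.16 rad or angle between the x axis of pod_plate and the y axis of foot, either way round below 0.16 rad) and contact force between spindle and the fingers below 0.3 N), for 0.2 s.
5. a pod sits in the pocket at the bracketed corner, let go ((((horizontal distance between pod1 and place1 below 0.006 m and z of pod1 in the frame of pod_plate between 0.001 and 0.007 m and angle between pod1's own z axis and vertical below 0.08 rad) and contact force between pod1 and the fingers below 0.3 N) or ((horizontal distance between pod2 and place1 below 0.006 m and z of pod2 in the frame of pod_plate between 0.001 and 0.007 m and angle between pod2's own z axis and vertical below 0.08 rad) and contact force between pod2 and the fingers below 0.3 N) or ((horizontal distance between pod3 and place1 below 0.006 m and z of pod3 in the frame of pod_plate between 0.001 and 0.007 m and angle between pod3's own z axis and vertical below 0.08 rad) and contact force between pod3 and the fingers below 0.3 N) or ((horizontal distance between pod4 and place1 below 0.006 m and z of pod4 in the frame of pod_plate between 0.001 and 0.007 m and angle between pod4's own z axis and vertical below 0.08 rad) and contact force between pod4 and the fingers below 0.3 N))), for 0.2 s.
6. a pod sits in the next pocket clockwise, let go ((((horizontal distance between pod1 and place2 below 0.006 m and z of pod1 in the frame of pod_plate between 0.001 and 0.007 m and angle between pod1's own z axis and vertical below 0.08 rad) and contact force between pod1 and the fingers below 0.3 N) or ((horizontal distance between pod2 and place2 below 0.006 m and z of pod2 in the frame of pod_plate between 0.001 and 0.007 m and angle between pod2's own z axis and vertical below 0.08 rad) and contact force between pod2 and the fingers below 0.3 N) or ((horizontal distance between pod3 and place2 below 0.006 m and z of pod3 in the frame of pod_plate between 0.001 and 0.007 m and angle between pod3's own z axis and vertical below 0.08 rad) and contact force between pod3 and the fingers below 0.3 N) or ((horizontal distance between pod4 and place2 below 0.006 m and z of pod4 in the frame of pod_plate between 0.001 and 0.007 m and angle between pod4's own z axis and vertical below 0.08 rad) and contact force between pod4 and the fingers below 0.3 N))), for 0.2 s.
At the end, for the whole second after the job is handed in: Plates and spacer stacked on the foot within 6 mm of its axis, 3 mm of height, 0.05 rad of level; plates square to 0.16 rad; spindle tip under 10.5 mm up and 4 mm off-axis; each pod upright (0.08 rad) and fully down in a pocket, 6 mm of its centre; no gaps clockwise from the bracket (horizontal distance between each of shelf_plate, spacer, pod_plate and foot below 0.006 m and z of shelf_plate in the frame of foot between 0.013 and 0.019 m and angle between each of shelf_plate, spacer, pod_plate's own z axis and vertical below 0.05 rad and (angle between the x axis of shelf_plate and the x axis of foot, either way round below 0.16 rad or angle between the x axis of shelf_plate and the y axis of foot, either way round below 0.16 rad) and z of spacer in the frame of foot between 0.036 and 0.042 m and z of pod_plate in the frame of foot between 0.066 and 0.072 m and (angle between the x axis of pod_plate and the x axis of foot, either way round below 0.16 rad or angle between the x axis of pod_plate and the y axis of foot, either way round below 0.16 rad) and horizontal distance between spindle and foot below 0.004 m and z of spindle in the frame of foot below 0.0105 m and angle between spindle's own z axis and vertical below 0.06 rad and ((horizontal distance between pod1 and place1 below 0.006 m and z of pod1 in the frame of pod_plate between 0.001 and 0.007 m and angle between pod1's own z axis and vertical below 0.08 rad) or (horizontal distance between pod1 and place2 below 0.006 m and z of pod1 in the frame of pod_plate between 0.001 and 0.007 m and angle between pod1's own z axis and vertical below 0.08 rad) or (horizontal distance between pod1 and place3 below 0.006 m and z of pod1 in the frame of pod_plate between 0.001 and 0.007 m and angle between pod1's own z axis and vertical below 0.08 rad) or (horizontal distance between pod1 and place4 below 0.006 m and z of pod1 in the frame of pod_plate between 0.001 and 0.007 m and angle between pod1's own z axis and vertical below 0.08 rad)) and ((horizontal distance between pod2 and place1 below 0.006 m and z of pod2 in the frame of pod_plate between 0.001 and 0.007 m and angle between pod2's own z axis and vertical below 0.08 rad) or (horizontal distance between pod2 and place2 below 0.006 m and z of pod2 in the frame of pod_plate between 0.001 and 0.007 m and angle between pod2's own z axis and vertical below 0.08 rad) or (horizontal distance between pod2 and place3 below 0.006 m and z of pod2 in the frame of pod_plate between 0.001 and 0.007 m and angle between pod2's own z axis and vertical below 0.08 rad) or (horizontal distance between pod2 and place4 below 0.006 m and z of pod2 in the frame of pod_plate between 0.001 and 0.007 m and angle between pod2's own z axis and vertical below 0.08 rad)) and ((horizontal distance between pod3 and place1 below 0.006 m and z of pod3 in the frame of pod_plate between 0.001 and 0.007 m and angle between pod3's own z axis and vertical below 0.08 rad) or (horizontal distance between pod3 and place2 below 0.006 m and z of pod3 in the frame of pod_plate between 0.001 and 0.007 m and angle between pod3's own z axis and vertical below 0.08 rad) or (horizontal distance between pod3 and place3 below 0.006 m and z of pod3 in the frame of pod_plate between 0.001 and 0.007 m and angle between pod3's own z axis and vertical below 0.08 rad) or (horizontal distance between pod3 and place4 below 0.006 m and z of pod3 in the frame of pod_plate between 0.001 and 0.007 m and angle between pod3's own z axis and vertical below 0.08 rad)) and ((horizontal distance between pod4 and place1 below 0.006 m and z of pod4 in the frame of pod_plate between 0.001 and 0.007 m and angle between pod4's own z axis and vertical below 0.08 rad) or (horizontal distance between pod4 and place2 below 0.006 m and z of pod4 in the frame of pod_plate between 0.001 and 0.007 m and angle between pod4's own z axis and vertical below 0.08 rad) or (horizontal distance between pod4 and place3 below 0.006 m and z of pod4 in the frame of pod_plate between 0.001 and 0.007 m and angle between pod4's own z axis and vertical below 0.08 rad) or (horizontal distance between pod4 and place4 below 0.006 m and z of pod4 in the frame of pod_plate between 0.001 and 0.007 m and angle between pod4's own z axis and vertical below 0.08 rad)) and ((horizontal distance between pod1 and place1 below 0.006 m and z of pod1 in the frame of pod_plate between 0.001 and 0.007 m and angle between pod1's own z axis and vertical below 0.08 rad) or (horizontal distance between pod2 and place1 below 0.006 m and z of pod2 in the frame of pod_plate between 0.001 and 0.007 m and angle between pod2's own z axis and vertical below 0.08 rad) or (horizontal distance between pod3 and place1 below 0.006 m and z of pod3 in the frame of pod_plate between 0.001 and 0.007 m and angle between pod3's own z axis and vertical below 0.08 rad) or (horizontal distance between pod4 and place1 below 0.006 m and z of pod4 in the frame of pod_plate between 0.001 and 0.007 m and angle between pod4's own z axis and vertical below 0.08 rad)) and ((horizontal distance between pod1 and place2 below 0.006 m and z of pod1 in the frame of pod_plate between 0.001 and 0.007 m and angle between pod1's own z axis and vertical below 0.08 rad) or (horizontal distance between pod2 and place2 below 0.006 m and z of pod2 in the frame of pod_plate between 0.001 and 0.007 m and angle between pod2's own z axis and vertical below 0.08 rad) or (horizontal distance between pod3 and place2 below 0.006 m and z of pod3 in the frame of pod_plate between 0.001 and 0.007 m and angle between pod3's own z axis and vertical below 0.08 rad) or (horizontal distance between pod4 and place2 below 0.006 m and z of pod4 in the frame of pod_plate between 0.001 and 0.007 m and angle between pod4's own z axis and vertical below 0.08 rad)) and (not ((horizontal distance between pod1 and place4 below 0.006 m and z of pod1 in the frame of pod_plate between 0.001 and 0.007 m and angle between pod1's own z axis and vertical below 0.08 rad) or (horizontal distance between pod2 and place4 below 0.006 m and z of pod2 in the frame of pod_plate between 0.001 and 0.007 m and angle between pod2's own z axis and vertical below 0.08 rad) or (horizontal distance between pod3 and place4 below 0.006 m and z of pod3 in the frame of pod_plate between 0.001 and 0.007 m and angle between pod3's own z axis and vertical below 0.08 rad) or (horizontal distance between pod4 and place4 below 0.006 m and z of pod4 in the frame of pod_plate between 0.001 and 0.007 m and angle between pod4's own z axis and vertical below 0.08 rad)) or ((horizontal distance between pod1 and place3 below 0.006 m and z of pod1 in the frame of pod_plate between 0.001 and 0.007 m and angle between pod1's own z axis and vertical below 0.08 rad) or (horizontal distance between pod2 and place3 below 0.006 m and z of pod2 in the frame of pod_plate between 0.001 and 0.007 m and angle between pod2's own z axis and vertical below 0.08 rad) or (horizontal distance between pod3 and place3 below 0.006 m and z of pod3 in the frame of pod_plate between 0.001 and 0.007 m and angle between pod3's own z axis and vertical below 0.08 rad) or (horizontal distance between pod4 and place3 below 0.006 m and z of pod4 in the frame of pod_plate between 0.001 and 0.007 m and angle between pod4's own z axis and vertical below 0.08 rad))) and linear speed of each of spindle, pod_plate, pod1, pod2, pod3, pod4 below 0.02 m/s); the robot touches nothing.
It fails at once if the mug was moved or tipped (distance of mug from where it was at the start of the episode above 0.03 m or angle between mug's own z axis and vertical above 0.5 rad).
It fails at once if the bowl was moved or tipped (distance of bowl from where it was at the start of the episode above 0.03 m or angle between bowl's own z axis and vertical above 0.5 rad).
It fails at once if the syrup was moved or tipped (distance of syrup from where it was at the start of the episode above 0.03 m or angle between syrup's own z axis and vertical above 0.5 rad).
Of pod1, pod2, pod3, pod4 only 2 to 4 are there at a start; the rules pass over those that are not, and their reading is None.
At some moment in a run one of pod1, pod2, pod3, pod4 may be knocked a few centimetres aside while the robot is not near it.
It also fails if it takes over 210 s, if anything falls off the work surface, if the arm or the gripper's body presses on something with over 40 N, if the wrist force passes 120 N, or if a joint passes its speed limit or range.

## Robot

A 6-joint arm with a two-finger parallel gripper is mounted at the origin on the work surface. World frame = base frame: x ahead of the robot, y to its left, z up, the work surface at z = 0. Lengths are in m, angles in rad, forces in N, time in s.
With the tool pointing down it reaches from about 0.35 to 1 m from the base axis. Payload 7.1 kg.
Tool frame: the origin (TCP) lies between the finger pads; the fingertips stand 11 mm ahead of it and the grasp point (between the pads) lies 8 mm behind it; z points along the fingers, y is the line along which they close (so a half turn about z gives the same grasp; the last joint's range is limited). The gripper opens to 85 mm and grips with 20 to 120 N. Pads are 22 mm wide; open, the fingers measure 114 mm over their backs; the gripper's body (76 mm by 85 mm) begins 54 mm behind the grasp point. The pads swing forward as they close: fully open they stand 13 mm farther back than shut.
Start: joints at [-1.131, 0.423, 1.63, -0, 1.089, -0.019], TCP at [0.277, -0.56, 0.242] pointing down, gripper open.
Joint ranges: [-3, 3], [-0.9, 2.11], [0.09, 2.58], [-1.31, 4.45], [0.11, 2.69], [-2.54, 2.54]. Speed limits (rad/s): [2.39, 2.39, 3.01, 3.14, 3.14, 3.14].

## Interface

Orientations are given as a unit quaternion [w, x, y, z].
In Python, from station import arm, capture, camera_info gives the robot as it stands.
- The arm moves only by the shell command python3 -m crank 'ROWS' [FORCE]. ROWS is a JSON object of lists of equal length, an entry for each row: "dp": the shift along the tool's x, y, z in cm, a list of three; "roll": the turn about the tool's z in degrees; "claw": the opening, from 0 (shut) to 1 (fully open). A call has 1 to 5 rows; each row is the pose to reach, as a shift and turn from the pose commanded when the call began, along the tool's axes at that moment; what a row does not reach only later rows make up. A row lasts 1/10 s, in which the tool goes at most 50 mm and 8.59 degrees, less where a joint would pass 70% of its speed; a pose out of reach is approached as far as the arm can. A call with a gripper value outside its range is refused whole. The fingers move at their own pace and stop on an object; FORCE is the grip in N (left out, the last holds). Time passes only in rows, so rows that repeat a pose let the fingers close. It gives the time, the measured TCP pose, the force, the opening and the grip force at its end, in the units of the state.
- arm.sense(): the state, without advancing time (a new reading comes with each control period).
- capture(name): name is "scene" or "top" or "wrist"; returns (picture, depth): 400x640x3 uint8, blue, green, red; 400x640 float32, m along the optical axis (not along the pixel's ray), 0 where there is no reading.
- camera_info(name): a dict with "K" (3x3 intrinsics, pixels), "rvec" (rotation vector, rad) and "tvec" (3), from world to camera coordinates, as OpenCV has them; the wrist camera has in their place "mount" (4x4, takes a point from camera to tool coordinates, whose origin is the TCP and whose axes are the flange's). Camera axes: x right, y down, z forward; pixel columns grow to the right and rows downward; lengths in m; the calibration is good to about 2 mm. A picture is of the moment at which its call begins: read the wrist's pose just before it. camera_info takes no time and is no camera call.
- arm.finish_job(): hands the job in; it is judged then, once.
The state is a dict: "time_s": time; "joint_positions": joint angles; "qd": joint speeds; "tau": joint torques, N m; "tool_pos": TCP position; "tcp_rot": TCP orientation; "wrist_force": force on the tool from outside, world axes, zero at the start; "ft_torque": the same for the moment, N m; "opening": opening from 0.0 (shut) to 1.0 (fully open); "gripper_force": force on a finger pad.
Only numpy, scipy, OpenCV 4.12 (cv2) and the standard library are available. Lean on these libraries where they do the work, as an engineer would, in place of code of your own. Each camera call takes 0.05 s, during which the arm holds its last target. There are 200 camera calls.

## Working session

There is one attempt and no reset: what is moved stays moved. The work goes in short steps, Python scripts to look and compute and a shell command to move; the robot and the scene stay as the last step left them, time stands still between calls to the robot, and variables do not carry over. Pictures are saved under pics/ and viewed, at most 14 in all, crops included, and the job is handed in when it is done.

```bash
ls; mkdir -p pics
python3 - <<'E'
from station import arm,capture,camera_info
import cv2,numpy as np
print(arm.sense())
for n in("scene","top","wrist"):
    print(n,camera_info(n))
    im,d=capture(n); cv2.imwrite(f"pics/{n}0.png",im); np.save(f"{n}0.npy",d)
E
```

```text
pics
{'time_s': 0.0, 'joint_positions': array([-1.13099580e+00,  4.23867299e-01,  1.63070758e+00, -1.15341250e-05,
        1.08857120e+00, -1.90217169e-02]), 'qd': array([ 0.00109693,  0.00088598,  0.00053889,  0.00172488,  0.00182944,
       -0.00040977]), 'tau': array([ 2.00996117e-03, -5.57370365e+01, -2.81739092e+01,  8.65326251e-05,
        7.32034430e-03,  1.71385585e-05]), 'tool_pos': array([ 0.27658895, -0.55987256,  0.24152224]), 'tcp_rot': array([-7.58521654e-04,  9.73799574e-01,  2.27406654e-01, -1.67204473e-04]), 'wrist_force': array([-0.12294936,  0.13695531, -0.18014879]), 'ft_torque': array([-0.01002306, -0.0140028 ,  0.00481085]), 'gripper_force': 0.0, 'opening': 1.0016920068456947}
scene {'K': array([[362.94375573,   0.        , 321.09050941],
       [  0.        , 362.94375573, 198.67778708],
       [  0.        ,   0.        ,   1.        ]]), 'rvec': array([ 2.14880674,  0.93009529, -0.42746562]), 'tvec': array([-0.35535524, -0.23841839,  1.27609026])}
top {'K': array([[481.8800683 ,   0.        , 312.10186671],
       [  0.        , 481.8800683 , 192.88681005],
       [  0.        ,   0.        ,   1.        ]]), 'rvec': array([ 2.23447365, -2.17295986,  0.06415289]), 'tvec': array([-0.01984191,  0.5339875 ,  1.39079229])}
wrist {'K': array([[289.2431975 ,   0.        , 319.27867723],
       [  0.        , 289.2431975 , 199.97855195],
       [  0.        ,   0.        ,   1.        ]]), 'mount': array([[-1.42384019e-04, -9.54159695e-01, -2.99297940e-01,
         7.66036044e-02],
       [ 9.99999950e-01, -5.11538830e-05, -3.12648456e-04,
         2.03194730e-04],
       [ 2.83006304e-04, -2.99297969e-01,  9.54159654e-01,
        -1.30330070e-01],
       [ 0.00000000e+00,  0.00000000e+00,  0.00000000e+00,
         1.00000000e+00]])}
```

View pics/top0.png

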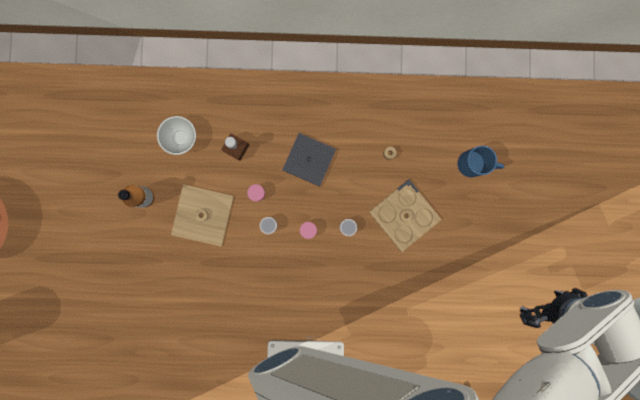

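View pics/scene0.png

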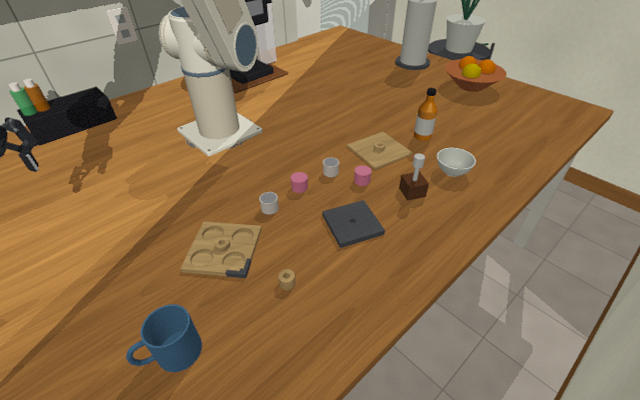

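The top view shows the foot at (309,160), the block and spindle at (235,147), the shelf plate at (202,215), the spacer at (390,153) and the pod plate at (405,215) with its bracket at (405,187). White pods are at (268,226) and (348,227), pink decoys at (256,193) and (308,230). The scene view agrees, with two white pods at (331,167) and (269,203).

```bash
cat > h.py <<'E'
from station import arm,capture,camera_info
import cv2,numpy as np
from scipy.spatial.transform import Rotation as R
def tool():
    s=arm.sense(); q=s["tcp_rot"]; return np.array(s["tool_pos"]),R.from_quat([q[1],q[2],q[3],q[0]]).as_matrix()
def cam(n):
    c=camera_info(n)
    if n=="wrist":
        p,r=tool(); m=c["mount"]; return c["K"],r@m[:3,:3],p+r@m[:3,3]
    M=cv2.Rodrigues(c["rvec"])[0]; return c["K"],M.T,-M.T@c["tvec"]
def ray(C,uv,z):           # pixels -> world points on plane z
    K,M,o=C; uv=np.atleast_2d(np.float64(uv))
    d=np.c_[uv,np.ones(len(uv))]@np.linalg.inv(K).T@M.T
    return o+d*((z-o[2])/d[:,2])[:,None]
def cloud(C,D):
    K,M,o=C; v,u=np.mgrid[:400,:640]
    d=np.stack([u,v,np.ones_like(u)],-1)@np.linalg.inv(K).T
    return (d*D[...,None])@M.T+o
def plan(x,y,z,yaw=None):  # yaw deg of tool x axis in world; prints shift and roll
    p,r=tool(); print("tcp",p.round(4),"yaw",np.degrees(np.arctan2(r[1,0],r[0,0])).round(1))
    dp=r.T@(np.array([x,y,z])-p)*100
    t=np.degrees(np.arctan2(r[1,0],r[0,0]))
    print("dp cm",dp.round(2),"roll", None if yaw is None else round((t-yaw+180)%360-180,1))
E
python3 - <<'E'
from h import *
im=cv2.imread("pics/top0.png"); D=np.load("top0.npy"); C=cam("top"); W=cloud(C,D)
ok=(D>0)&(W[...,2]>.005)&(W[...,0]>.3)&(W[...,0]<.8)&(abs(W[...,1])<.6)
n,L,S,_=cv2.connectedComponentsWithStats(ok.astype(np.uint8))
for i in range(1,n):
    if S[i,4]<40: continue
    m=L==i; P=W[m]; z=np.percentile(P[:,2],90)
    px=np.argwhere(m)[:,::-1]; (c,s,a)=cv2.minAreaRect(P[:,:2].astype(np.float32)*1000)
    print(S[i,:2]+S[i,2:4]//2,"area",S[i,4],"mean",P[:,:2].mean(0).round(4),"z50/90",np.median(P[:,2]).round(4),z.round(4),"rect",np.round(c,1),np.round(s,1),round(a,1),"bgr",im[m].mean(0).round())
print("table", np.median(W[240:260,100:200,2]), W[330:350,100:200].reshape(-1,3).mean(0))
E
```

```text
[176 136] area 1121 mean [0.6913 0.3924] z50/90 0.0242 0.0505 rect [690.3 395.7] [128.6 116.6] 88.8 bgr [153. 160. 160.]
[234 148] area 465 mean [0.6573 0.216 ] z50/90 0.0496 0.1253 rect [664.3 224.1] [84.3 63.3] 59.1 bgr [ 68.  82. 103.]
[309 159] area 1719 mean [0.633  0.0069] z50/90 0.0169 0.0207 rect [633.2   7.1] [127.3 135.3] 68.2 bgr [80. 78. 79.]
[390 152] area 131 mean [ 0.6576 -0.2262] z50/90 0.03 0.0341 rect [ 659.5 -225.9] [38.4 35.3] 35.2 bgr [ 94. 127. 152.]
[481 161] area 929 mean [ 0.6368 -0.4772] z50/90 0.0521 0.0939 rect [ 643.7 -492.4] [ 92.8 130.7] 23.1 bgr [89. 72. 55.]
[405 216] area 2233 mean [ 0.4778 -0.2777] z50/90 0.0128 0.0184 rect [ 477.5 -277.3] [161.5 162.1] 41.3 bgr [104. 139. 162.]
[138 195] area 688 mean [0.5095 0.4697] z50/90 0.1111 0.1703 rect [514.2 501.1] [ 70.1 121.1] 1.8 bgr [ 55.  77. 102.]
[203 214] area 2591 mean [0.462  0.3119] z50/90 0.01 0.0142 rect [460.2 311.9] [162.1 174.8] 80.1 bgr [106. 142. 166.]
[257 192] area 236 mean [0.5309 0.1546] z50/90 0.0412 0.0451 rect [531.7 155. ] [46.  53.5] 65.6 bgr [141. 123. 186.]
[268 226] area 253 mean [0.4376 0.1186] z50/90 0.0412 0.0449 rect [435.9 123.4] [49.3 72.5] 30.6 bgr [142. 144. 150.]
[348 227] area 237 mean [ 0.4393 -0.1098] z50/90 0.041 0.0448 rect [ 439.  -111.8] [46.5 50.7] 6.1 bgr [148. 147. 150.]
[308 230] area 225 mean [0.4286 0.0039] z50/90 0.0414 0.0445 rect [427.7   4.5] [46.5 49.9] 8.9 bgr [145. 127. 190.]
[596 308] area 2149 mean [ 0.3186 -0.5252] z50/90 0.5605 0.5957 rect [ 324.4 -533. ] [ 49.1 131.6] 0.3 bgr [130. 135. 135.]
table 0.0021272234214104735 [0.10121306 0.44905585 0.01072507]
```

```bash
for i in 1 ; do
python3 -m crank '{"dp":[[16.4,-12.7,0],[16.4,-12.7,0],[16.4,-12.7,0],[16.4,-12.7,0],[16.4,-12.7,0]],"roll":[0,0,0,0,0],"claw":[1,1,1,1,1]}'
python3 -m crank '{"dp":[[16.4,-12.7,0],[16.4,-12.7,0],[16.4,-12.7,0],[16.4,-12.7,0],[16.4,-12.7,0]],"roll":[0,0,0,0,0],"claw":[1,1,1,1,1]}'
python3 -m crank '{"dp":[[16.4,-12.7,0],[16.4,-12.7,0],[16.4,-12.7,0],[16.4,-12.7,0],[16.4,-12.7,0]],"roll":[0,0,0,0,0],"claw":[1,1,1,1,1]}'
python3 -m crank '{"dp":[[0,0,0],[0,0,0]],"roll":[0,0],"claw":[1,1]}'
done
python3 - <<'E'
from h import *
C=cam("wrist"); im,d=capture("wrist"); cv2.imwrite("pics/w1.png",im); np.save("w1.npy",d)
plan(.46,.312,.25)
E
```

```text
time_s: 0.65
tool_pos: [0.3686, -0.3695, 0.242]
tcp_rot: [-0.001, 0.973, 0.229, -0.0]
wrist_force: [0.2, -1.1, 0.5]
opening: 0.999
gripper_force: 0.0
time_s: 1.15
tool_pos: [0.4599, -0.184, 0.2424]
tcp_rot: [-0.0, 0.973, 0.229, 0.0]
wrist_force: [0.2, -0.9, -0.1]
opening: 0.998
gripper_force: 0.0
time_s: 1.65
tool_pos: [0.5514, 0.0022, 0.2424]
tcp_rot: [-0.0, 0.973, 0.229, 0.001]
wrist_force: [0.4, 0.3, -0.3]
opening: 1.001
gripper_force: 0.0
time_s: 1.85
tool_pos: [0.5487, -0.002, 0.242]
tcp_rot: [0.0, 0.974, 0.227, -0.001]
wrist_force: [0.0, -0.8, 0.2]
opening: 1.003
gripper_force: 0.0
tcp [ 0.5486 -0.0023  0.2421] yaw 26.2
dp cm [  5.94 -32.11  -0.8 ] roll None
```

View pics/w1.png

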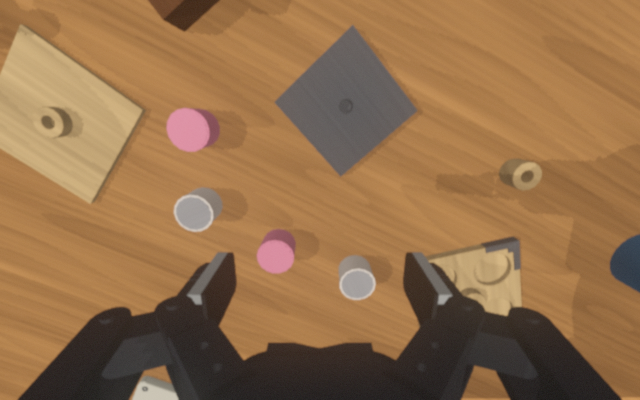

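Wrist view: foot centred at (346,101), shelf plate hub at (50,122), spacer at (522,175), white pods at (195,212) and (357,284).

```bash
cat >> h.py <<'E'
def rect(C,mask,seed,z):   # square top face at height z from mask blob at seed
    n,L=cv2.connectedComponents(mask.astype(np.uint8)); m=(L==L[seed[1],seed[0]]).astype(np.uint8)
    c=max(cv2.findContours(m,cv2.RETR_EXTERNAL,cv2.CHAIN_APPROX_NONE)[0],key=cv2.contourArea)[:,0]
    P=ray(C,c,z)[:,:2]; (x,y),(w,h),a=cv2.minAreaRect((P*1000).astype(np.float32)); return round(x,1),round(y,1),round(w,1),round(h,1),round(a%90,1)
def circ(C,mask,seed,z):   # blob -> fitted ellipse centre and size at height z
    n,L=cv2.connectedComponents(mask.astype(np.uint8)); m=(L==L[seed[1],seed[0]]).astype(np.uint8)
    c=max(cv2.findContours(m,cv2.RETR_EXTERNAL,cv2.CHAIN_APPROX_NONE)[0],key=cv2.contourArea)[:,0]
    P=ray(C,c,z)[:,:2]; (x,y),r=cv2.minEnclosingCircle((P*1000).astype(np.float32)); e=cv2.fitEllipse((P*1000).astype(np.float32)); return np.round([x,y,2*r],1),np.round(e[0]+e[1],1)
E
python3 - <<'E'
from h import *
im=cv2.imread("pics/w1.png"); D=np.load("w1.npy"); C=cam("wrist"); W=cloud(C,D)
for u,v in [(330,80),(365,120),(470,60),(100,110),(52,104),(480,170),(240,60)]: print((u,v),im[v,u],cv2.cvtColor(im,cv2.COLOR_BGR2HSV)[v,u],W[v,u].round(4))
hsv=cv2.cvtColor(im,cv2.COLOR_BGR2HSV)
m=(hsv[...,1]<70)&(hsv[...,2]<140); m[240:]=0
m=cv2.morphologyEx(m.astype(np.uint8),cv2.MORPH_OPEN,np.ones((5,5)))
print("foot",rect(C,m,(330,80),.016))
hole=(cv2.GaussianBlur(im,(3,3),0).max(2)<70); hole[:90]=0;hole[122:]=0;hole[:,:325]=0;hole[:,370:]=0
q=np.argwhere(hole)[:,::-1]; print(len(q), q.mean(0) if len(q) else 0, ray(C,[q.mean(0),(346,106)],.016))
for c in [(352,26),(416,107),(342,175),(276,101)]: print(ray(C,c,.016))
E
```

```text
(330, 80) [ 97  98 101] [  8  10 101] [0.6512 0.0344 0.0159]
(365, 120) [91 92 97] [ 5 16 97] [ 0.6302 -0.0228  0.0159]
(470, 60) [ 79 129 177] [ 15 141 177] [ 0.7452 -0.1036 -0.0023]
(100, 110) [120 166 195] [ 18  98 195] [0.4995 0.2683 0.0069]
(52, 104) [130 177 207] [ 18  95 207] [0.4809 0.3217 0.0068]
(480, 170) [ 77 125 173] [ 15 141 173] [ 6.419e-01 -1.909e-01 -6.000e-04]
(240, 60) [ 77 127 174] [ 15 142 174] [ 6.255e-01  1.391e-01 -5.000e-04]
foot (634.4, 5.0, 118.2, 118.2, 68.0)
0 0 [[       nan        nan        nan]
 [0.6342163  0.00482527 0.016     ]]
[[0.71021079 0.03751524 0.016     ]]
[[ 0.6694722 -0.0693452  0.016    ]]
[[ 0.55897584 -0.02914636  0.016     ]]
[[0.60308834 0.08063898 0.016     ]]<stdin>:9: RuntimeWarning: Mean of empty slice.
  ret = um.true_divide(
```

```bash
python3 -m crank '{"dp":[[3,-16,0],[3,-16,0],[3,-16,0],[3,-16,0],[3,-16,0]],"roll":[0,0,0,0,0],"claw":[1,1,1,1,1]}' >/dev/null
python3 -m crank '{"dp":[[3,-16,5],[3,-16,5],[3,-16,5],[3,-16,5],[3,-16,5]],"roll":[0,0,0,0,0],"claw":[0.8,0.8,0.8,0.8,0.8]}' >/dev/null
python3 -m crank '{"dp":[[0,0,0],[0,0,0],[0,0,0]],"roll":[0,0,0],"claw":[0.8,0.8,0.8]}'
python3 - <<'E'
from h import *
C=cam("wrist"); im,d=capture("wrist"); cv2.imwrite("pics/w2.png",im); np.save("w2.npy",d)
hsv=cv2.cvtColor(im,cv2.COLOR_BGR2HSV); W=cloud(C,d)
m=(hsv[...,1]<118)&(hsv[...,2]>120)&(hsv[...,0]<30)
cv2.imwrite("pics/w2m.png",np.hstack([im[::2,::2],cv2.cvtColor(m.astype(np.uint8)*255,cv2.COLOR_GRAY2BGR)[::2,::2]]))
h=(W[...,2]>.018)&(W[...,2]<.03)&(np.hypot(W[...,0]-.46,W[...,1]-.312)<.04)
P=W[h]; print(h.sum(),P.mean(0),(P.max(0)+P.min(0))/2)
E
```

```text
time_s: 3.2
tool_pos: [0.4622, 0.3111, 0.1928]
tcp_rot: [-0.0, 0.974, 0.226, 0.0]
wrist_force: [-0.1, -0.4, 0.2]
opening: 0.797
gripper_force: 0.0
687 [0.46457266 0.31162697 0.02132607] [0.46415017 0.31125961 0.02094974]
```

View pics/w2m.png

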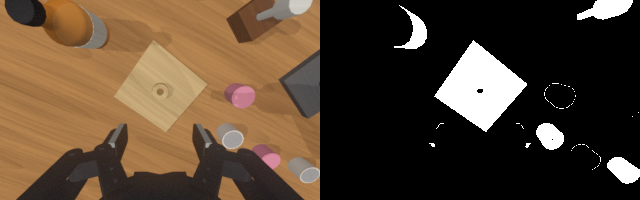

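The mask isolates the shelf plate, centred near (320,172) at full size, with its bore near (320,182).

```bash
cat >> h.py <<'E'
def bore(C,m,z,cen):  # hole in a bright mask nearest world point cen
    c,_=cv2.findContours((~m).astype(np.uint8),cv2.RETR_LIST,cv2.CHAIN_APPROX_NONE); out=[]
    for k in c:
        if 12<cv2.contourArea(k)<900:
            P=ray(C,k[:,0],z)[:,:2]; (x,y),r=cv2.minEnclosingCircle((P*1000).astype(np.float32)); out.append((np.hypot(x-cen[0],y-cen[1]),round(x,1),round(y,1),round(2*r,1)))
    return sorted(out)[:2]
E
python3 - <<'E'
from h import *
im=cv2.imread("pics/w2.png");C=cam("wrist")
hsv=cv2.cvtColor(im,cv2.COLOR_BGR2HSV)
m=(hsv[...,1]<118)&(hsv[...,2]>120)&(hsv[...,0]<30)
print(rect(C,m,(300,150),.008), bore(C,m,.023,(464,311)))
plan(.4634,.3112,.018)
E
```

```text
(463.6, 311.6, 149.8, 149.8, 78.7) [(np.float64(2.8659619003840295), 466.1, 312.9, 12.2), (np.float64(121.32480192638819), 431.8, 194.0, 23.3)]
tcp [0.4621 0.3114 0.1928] yaw 26.2
dp cm [ 0.1   0.07 17.48] roll None
```

```bash
python3 -m crank '{"dp":[[0.1,0.05,5],[0.1,0.05,10],[0.1,0.05,14],[0.1,0.05,16],[0.1,0.05,17.5]],"roll":[0,0,0,0,0],"claw":[0.8,0.8,0.8,0.8,0.8]}'
python3 -m crank '{"dp":[[0,0,0],[0,0,0],[0,0,0],[0,0,0],[0,0,0]],"roll":[0,0,0,0,0],"claw":[0.2,0.2,0.2,0.2,0.2]}' 60
python3 -m crank '{"dp":[[0,0,0],[0,0,0],[0,0,0],[0,0,0],[0,0,0]],"roll":[0,0,0,0,0],"claw":[0.2,0.2,0.2,0.2,0.2]}' 60
python3 -m crank '{"dp":[[0,0,-1],[0,0,-2],[0,0,-4],[0,0,-7],[0,0,-10]],"roll":[0,0,0,0,0],"claw":[0.2,0.2,0.2,0.2,0.2]}' 60
python3 -m crank '{"dp":[[0,0,0],[0,0,0]],"roll":[10.7,10.7],"claw":[0.2,0.2]}' 60
python3 - <<'E'
from h import *
plan(.6344,.005,.118)
E
```

```text
time_s: 3.75
tool_pos: [0.4621, 0.3116, 0.0157]
tcp_rot: [0.0, 0.974, 0.227, -0.001]
wrist_force: [1.2, -0.2, 0.5]
opening: 0.799
gripper_force: 0.0
time_s: 4.25
tool_pos: [0.4634, 0.3132, 0.0188]
tcp_rot: [-0.0, 0.974, 0.227, 0.001]
wrist_force: [0.6, -2.1, 7.6]
opening: 0.39
gripper_force: 60.5
time_s: 4.75
tool_pos: [0.4634, 0.3132, 0.0189]
tcp_rot: [-0.0, 0.974, 0.227, 0.001]
wrist_force: [0.0, -0.7, 7.7]
opening: 0.39
gripper_force: 60.6
time_s: 5.25
tool_pos: [0.462, 0.3125, 0.1188]
tcp_rot: [0.0, 0.974, 0.227, -0.0]
wrist_force: [0.1, -0.6, -1.3]
opening: 0.388
gripper_force: 60.1
time_s: 5.45
tool_pos: [0.463, 0.3131, 0.1196]
tcp_rot: [-0.001, 0.991, 0.133, 0.001]
wrist_force: [-0.4, -0.4, -1.6]
opening: 0.391
gripper_force: 60.1
tcp [0.463  0.3131 0.1196] yaw 15.3
dp cm [ 8.38 34.25  0.15] roll None
```

```bash
python3 -m crank '{"dp":[[0,0,-4],[0,0,-8],[0,0,-8]],"roll":[0,0,0],"claw":[0.2,0.2,0.2]}' >/dev/null
python3 -m crank '{"dp":[[0.8,3.4,0],[1.7,7,0],[2.6,11,0],[3.4,14,0],[4.2,17.1,0]],"roll":[0,0,0,0,0],"claw":[0.2,0.2,0.2,0.2,0.2]}' >/dev/null
python3 -m crank '{"dp":[[0.8,3.4,0],[1.7,7,0],[2.6,11,0],[3.4,14,0],[4.2,17.1,0]],"roll":[0,0,0,0,0],"claw":[0.2,0.2,0.2,0.2,0.2]}' >/dev/null
python3 -m crank '{"dp":[[0,0,8],[0,0,10],[0,0,10],[0,0,10]],"roll":[0,0,0,0],"claw":[0.2,0.2,0.2,0.2]}'
python3 - <<'E'
from h import *
C=cam("wrist"); p,_=tool(); im,d=capture("wrist"); cv2.imwrite("pics/w3.png",im); np.save("w3.npy",d)
hsv=cv2.cvtColor(im,cv2.COLOR_BGR2HSV); m=(hsv[...,1]<118)&(hsv[...,2]>100)&(hsv[...,0]<30)
W=cloud(C,d); print("plate top z",np.median(W[110:140,250:390,2]))
cv2.imwrite("pics/w3m.png",np.hstack([im[::2,::2],cv2.cvtColor(m.astype(np.uint8)*255,cv2.COLOR_GRAY2BGR)[::2,::2]]))
plan(.6344,.005,.0)
E
```

```text
time_s: 7.15
tool_pos: [0.6344, 0.0059, 0.0971]
tcp_rot: [-0.0, 0.991, 0.136, -0.001]
wrist_force: [-0.4, -0.8, -1.4]
opening: 0.387
gripper_force: 60.7
plate top z 0.08459280198859005
tcp [0.6361 0.006  0.0991] yaw 15.6
dp cm [-0.2   0.04  9.91] roll None
```

View pics/w3m.png

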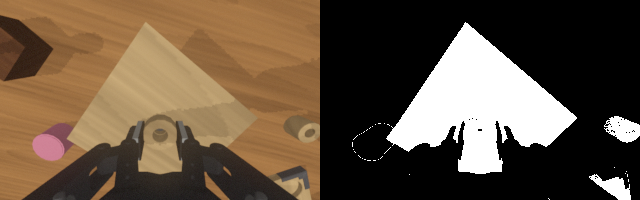

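The held plate's top corner is at about (292,45) at full size, and both far edges are visible down to (135,285) and (512,235).

```bash
cat >> h.py <<'E'
def plate_in_hand(C,m,z,half=.075,l=(160,280),r=(305,490)):
    m=cv2.morphologyEx(m.astype(np.uint8),cv2.MORPH_OPEN,np.ones((5,5))); n,L=cv2.connectedComponents(m); m=L==L[150,300]
    ln=[]
    for a,b in (l,r):
        u=np.arange(a,b); v=m[:,a:b].argmax(0); P=ray(C,np.c_[u,v],z)[:,:2]
        vx,vy,x,y=cv2.fitLine(P.astype(np.float32)*1000,cv2.DIST_HUBER,0,.01,.01).ravel(); ln.append((np.array([x,y]),np.array([vx,vy])))
    (p,a),(q,b)=ln; t=np.linalg.solve(np.c_[a,-b],q-p); k=p+a*t[0]
    far=lambda P,d: d if np.dot(d,P-k)>0 else -d
    a,b=far(p,a),far(q,b)
    print("corner",k.round(1),"edge yaws",[round(float(np.degrees(np.arctan2(e[1],e[0]))),1) for e in(a,b)],"centre",(k+(a+b)*half*1000).round(1))
E
python3 - <<'E'
from h import *
im=cv2.imread("pics/w3.png");C=cam("wrist"); p,_=tool()
hsv=cv2.cvtColor(im,cv2.COLOR_BGR2HSV); m=(hsv[...,1]<118)&(hsv[...,2]>100)&(hsv[...,0]<30)
print(p); plate_in_hand(C,m,p[2]-.0105)
W=cloud(C,np.load("w3.npy")); F=W[(abs(W[...,2]-.016)<.006)]; print(len(F))
E
```

```text
[0.63608991 0.00596793 0.09905868]
corner [733.2  46. ] edge yaws [157.6, -112.6] centre [635.    5.3]
4680
```

```bash
python3 -m crank '{"dp":[[-0.05,0.03,2.5],[-0.05,0.03,4.5],[-0.05,0.03,5.5],[-0.05,0.03,6.0],[-0.05,0.03,6.3]],"roll":[0,0,0,0,0],"claw":[0.2,0.2,0.2,0.2,0.2]}'
python3 -m crank '{"dp":[[0,0,0],[0,0,0]],"roll":[0,0],"claw":[0.2,0.2]}'
```

```text
time_s: 7.7
tool_pos: [0.636, 0.0055, 0.0359]
tcp_rot: [0.0, 0.991, 0.136, 0.001]
wrist_force: [-0.4, 0.4, -1.6]
opening: 0.395
gripper_force: 60.7
time_s: 7.9
tool_pos: [0.6355, 0.0054, 0.0353]
tcp_rot: [0.0, 0.991, 0.136, 0.001]
wrist_force: [0.9, -0.9, -1.1]
opening: 0.392
gripper_force: 60.7
```

Nearly touching. Lower 1.5 mm more, release, rise and check.

```bash
python3 -m crank '{"dp":[[0,0,0.1],[0,0,0.15],[0,0,0.15]],"roll":[0,0,0],"claw":[0.2,0.2,0.2]}'
python3 -m crank '{"dp":[[0,0,0],[0,0,-0.1],[0,0,-0.2],[0,0,-0.2],[0,0,-0.2]],"roll":[0,0,0,0,0],"claw":[0.7,0.7,0.7,0.7,0.7]}'
python3 -m crank '{"dp":[[0,0,-4],[0,0,-8],[0,0,-12],[0,0,-16],[0,0,-16]],"roll":[0,0,0,0,0],"claw":[0.7,0.7,0.7,0.7,0.7]}'
python3 -m crank '{"dp":[[-3,0,0],[-3,0,0]],"roll":[0,0],"claw":[0.7,0.7]}'
python3 - <<'E'
from h import *
C=cam("wrist"); im,d=capture("wrist"); cv2.imwrite("pics/w4.png",im); np.save("w4.npy",d)
hsv=cv2.cvtColor(im,cv2.COLOR_BGR2HSV); m=(hsv[...,1]<118)&(hsv[...,2]>100)&(hsv[...,0]<30)
W=cloud(C,d); 
h=(W[...,2]>.033)&(W[...,2]<.05)&(np.hypot(W[...,0]-.635,W[...,1]-.005)<.03); print("hub",h.sum(),W[h].mean(0))
pl=(W[...,2]>.018)&(W[...,2]<.032)&(np.hypot(W[...,0]-.635,W[...,1]-.005)<.06);c=np.argwhere(pl)[:,::-1].mean(0).astype(int); print(c,np.median(W[pl][:,2]))
print(rect(C,m,tuple(c+[20,20]),.024),bore(C,m,.039,(635,5)))
h=(W[...,2]>.022)&(W[...,2]<.04)&(np.hypot(W[...,0]-.658,W[...,1]+.226)<.035); print("spacer",h.sum(),W[h].mean(0))
plan(.658,-.226,.2)
E
```

```text
time_s: 8.2
tool_pos: [0.6355, 0.0053, 0.0348]
tcp_rot: [0.0, 0.991, 0.136, 0.001]
wrist_force: [-3.4, 0.5, 11.3]
opening: 0.39
gripper_force: 62.1
time_s: 8.7
tool_pos: [0.6348, 0.0054, 0.0347]
tcp_rot: [-0.0, 0.991, 0.136, -0.0]
wrist_force: [-0.1, -0.7, 0.3]
opening: 0.7
gripper_force: 0.0
time_s: 9.2
tool_pos: [0.6383, 0.0053, 0.201]
tcp_rot: [0.001, 0.991, 0.136, 0.005]
wrist_force: [0.1, -1.0, -0.3]
opening: 0.702
gripper_force: 0.0
time_s: 9.4
tool_pos: [0.6026, -0.0032, 0.194]
tcp_rot: [-0.0, 0.991, 0.135, -0.002]
wrist_force: [0.2, 0.6, -0.7]
opening: 0.7
gripper_force: 0.0
hub 834 [0.63613963 0.00523254 0.03734875]
[320 148] 0.02254167244435834
(635.2, 5.2, 149.7, 149.7, 68.0) [(np.float64(141.97777367045916), 550.5, 119.1, 14.5), (np.float64(150.63570321341922), 534.6, -107.3, 67.3)]
spacer 852 [ 0.66009783 -0.22674003  0.02763788]
tcp [ 0.6043 -0.003   0.1942] yaw 15.6
dp cm [-0.81 22.93 -0.59] roll None
```

```bash
python3 -m crank '{"dp":[[-0.5,23,3],[-0.5,23,3],[-0.5,23,3],[-0.5,23,3],[-0.5,23,3]],"roll":[0,0,0,0,0],"claw":[0.7,0.7,0.7,0.7,0.7]}'>/dev/null
python3 -m crank '{"dp":[[0,0,0],[0,0,0],[0,0,0]],"roll":[0,0,0],"claw":[0.7,0.7,0.7]}'
python3 - <<'E'
from h import *
C=cam("wrist"); im,d=capture("wrist"); cv2.imwrite("pics/w5.png",im); np.save("w5.npy",d); W=cloud(C,d)
h=(W[...,2]>.022)&(W[...,2]<.04)&(np.hypot(W[...,0]-.659,W[...,1]+.226)<.04)
h=cv2.morphologyEx(h.astype(np.uint8),cv2.MORPH_CLOSE,np.ones((25,25)))
c=np.argwhere(h)[:,::-1].mean(0).astype(int); print(c,circ(C,h,tuple(c),.03))
hsv=cv2.cvtColor(im,cv2.COLOR_BGR2HSV); g=hsv[c[1]-45:c[1]+45,c[0]-45:c[0]+45]; cv2.imwrite("pics/w5c.png",cv2.resize(im[c[1]-45:c[1]+45,c[0]-45:c[0]+45],None,fx=4,fy=4))
for k in range(-40,41,6): print(hsv[c[1],c[0]+k],end=" ")
plan(.659,-.2265,.017)
E
```

```text
time_s: 10.25
tool_pos: [0.6628, -0.2245, 0.1643]
tcp_rot: [-0.0, 0.991, 0.136, -0.0]
wrist_force: [-0.7, -0.2, 0.7]
opening: 0.704
gripper_force: 0.0
[322 195] (array([ 661.3, -228.4,   36.3]), array([ 661.3, -228.5,   34.3,   35.3]))
[ 15 141 173] [ 15 143 173] [ 15 141 173] [ 15 141 175] [ 18 101 196] [ 19 100 201] [ 15 135 138] [ 15 143 155] [ 18 110 162] [ 18  99 201] [ 15 141 159] [ 15 148 160] [ 14 145 162] [ 15 143 170] tcp [ 0.6629 -0.2243  0.1646] yaw 15.7
dp cm [-0.43  0.12 14.76] roll None
```

View pics/w5c.png

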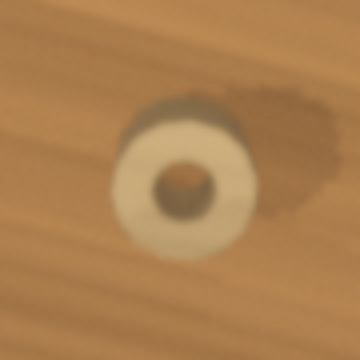

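The ring's top face is centred at crop (184,188), which is image pixel (323,197).

Run:
```python
from h import *
C=cam("wrist"); P=ray(C,(323,197),.03)[0]; print(P); plan(P[0],P[1],.017)
```

```text
[ 0.66044474 -0.22866528  0.03      ]
tcp [ 0.6629 -0.2243  0.1646] yaw 15.7
dp cm [-0.35  0.37 14.76] roll None
```

```bash
python3 -m crank '{"dp":[[-0.35,0.35,5],[-0.35,0.35,9],[-0.35,0.35,12],[-0.35,0.35,14],[-0.35,0.35,14.7]],"roll":[0,0,0,0,0],"claw":[0.7,0.7,0.7,0.7,0.7]}'
python3 -m crank '{"dp":[[0,0,0],[0,0,0],[0,0,0],[0,0,0],[0,0,0]],"roll":[0,0,0,0,0],"claw":[0.2,0.2,0.2,0.2,0.2]}' 40
python3 -m crank '{"dp":[[0,0,0],[0,0,0],[0,0,0],[0,0,0],[0,0,0]],"roll":[0,0,0,0,0],"claw":[0.2,0.2,0.2,0.2,0.2]}'
python3 -m crank '{"dp":[[0,0,-2],[0,0,-5],[0,0,-10],[0,0,-10]],"roll":[0,0,0,0],"claw":[0.2,0.2,0.2,0.2]}'
python3 - <<'E'
from h import *
plan(.6352,.0052,.1)
E
```

```text
time_s: 10.8
tool_pos: [0.6595, -0.2285, 0.0158]
tcp_rot: [-0.001, 0.991, 0.136, -0.001]
wrist_force: [-0.4, 0.4, 0.3]
opening: 0.694
gripper_force: 0.0
time_s: 11.3
tool_pos: [0.6614, -0.2303, 0.0193]
tcp_rot: [0.001, 0.991, 0.136, 0.001]
wrist_force: [-1.0, 0.4, 5.9]
opening: 0.399
gripper_force: 40.3
time_s: 11.8
tool_pos: [0.6614, -0.2303, 0.0193]
tcp_rot: [0.0, 0.991, 0.136, 0.001]
wrist_force: [-0.7, 0.2, 5.8]
opening: 0.399
gripper_force: 40.4
time_s: 12.2
tool_pos: [0.6649, -0.2316, 0.1265]
tcp_rot: [0.003, 0.991, 0.136, 0.006]
wrist_force: [1.4, -0.0, 0.6]
opening: 0.401
gripper_force: 40.0
tcp [ 0.6649 -0.2316  0.1265] yaw 15.6
dp cm [  3.48 -23.62   2.51] roll None
```

```bash
python3 -m crank '{"dp":[[0.6,-4,0],[1.3,-9,0],[2,-14,0],[2.7,-19,0],[3.3,-23.6,0]],"roll":[0,0,0,0,0],"claw":[0.2,0.2,0.2,0.2,0.2]}'>/dev/null
python3 -m crank '{"dp":[[0,0,0],[0,0,0],[0,0,2],[0,0,2],[0,0,2]],"roll":[0,0,0,0,0],"claw":[0.2,0.2,0.2,0.2,0.2]}'
python3 - <<'E'
from h import *
C=cam("wrist"); p,r=tool(); im,d=capture("wrist"); cv2.imwrite("pics/w6.png",im); np.save("w6.npy",d); W=cloud(C,d)
h=(W[...,2]>p[2]-.006)&(np.hypot(W[...,0]-p[0],W[...,1]-p[1])<.03)&(cv2.cvtColor(im,cv2.COLOR_BGR2HSV)[...,1]>70)
P=W[h]; print(len(P),P.mean(0),np.percentile(P[:,2],[50,95]))
cv2.imwrite("pics/w6c.png",cv2.resize(im[180:320,240:400],None,fx=3,fy=3)); plan(.6352,.0052,.0575)
E
```

```text
time_s: 13.2
tool_pos: [0.6288, 0.0049, 0.0979]
tcp_rot: [0.0, 0.991, 0.135, -0.0]
wrist_force: [1.3, -0.2, -0.5]
opening: 0.399
gripper_force: 40.0
9821 [0.63571067 0.00619347 0.12621882] [0.11299984 0.1660393 ]
tcp [0.6291 0.005  0.0983] yaw 15.5
dp cm [0.59 0.14 4.08] roll None
```

View pics/w6c.png

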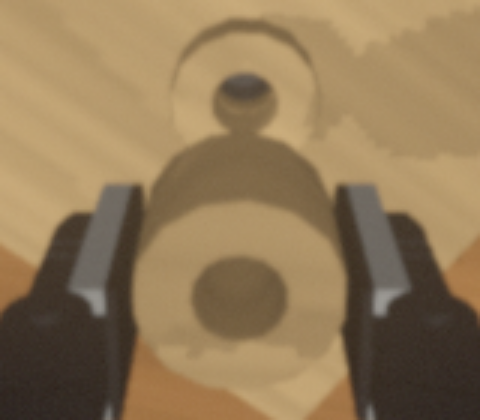

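The held ring's bore is at (320,279) and the shelf hub's bore at about (321,213).

Run:
```python
from h import *
C=cam("wrist"); p,r=tool(); a=ray(C,(320,279),p[2]+.0115)[0]; b=ray(C,(321.2,213.5),.039)[0]
print(p,a,b); print("delta tool cm",(r.T@(b-a)*100).round(2), "vs plate", (r.T@(np.array([.6352,.0052,0])-a)*100).round(2))
```

```text
[0.62914968 0.00499681 0.0982749 ] [0.62962218 0.00461954 0.1097749 ] [0.63656121 0.00552117 0.039     ]
delta tool cm [0.69 0.1  7.08] vs plate [ 0.55  0.09 10.98]
```

```bash
python3 -m crank '{"dp":[[0.6,0.1,0],[0.6,0.1,1.5],[0.6,0.1,3],[0.6,0.1,3.6],[0.6,0.1,3.8]],"roll":[0,0,0,0,0],"claw":[0.2,0.2,0.2,0.2,0.2]}'
python3 -m crank '{"dp":[[0,0,0],[0,0,0.1],[0,0,0.2],[0,0,0.2]],"roll":[0,0,0,0],"claw":[0.2,0.2,0.2,0.2]}'
```

```text
time_s: 13.75
tool_pos: [0.6333, 0.0069, 0.0583]
tcp_rot: [-0.0, 0.991, 0.136, -0.002]
wrist_force: [-6.3, -0.4, 11.1]
opening: 0.397
gripper_force: 41.2
time_s: 14.15
tool_pos: [0.635, 0.007, 0.0583]
tcp_rot: [-0.0, 0.991, 0.136, 0.0]
wrist_force: [-1.5, -0.7, 4.3]
opening: 0.398
gripper_force: 40.5
```

```bash
python3 -m crank '{"dp":[[0,0,0],[0,0,0],[0,0,-0.1],[0,0,-0.1],[0,0,-0.1]],"roll":[0,0,0,0,0],"claw":[0.7,0.7,0.7,0.7,0.7]}'>/dev/null
python3 -m crank '{"dp":[[0,0,-4],[0,0,-8],[0,0,-12],[0,0,-14],[0,0,-14]],"roll":[0,0,0,0,0],"claw":[0.7,0.7,0.7,0.7,0.7]}'>/dev/null
python3 -m crank '{"dp":[[-3,0,0],[-3,0,0],[-3,0,0],[-3,0,0]],"roll":[0,0,0,0],"claw":[0.7,0.7,0.7,0.7]}'
python3 - <<'E'
from h import *
C=cam("wrist"); im,d=capture("wrist"); cv2.imwrite("pics/w7.png",im); np.save("w7.npy",d); W=cloud(C,d)
h=(W[...,2]>.061)&(W[...,2]<.08)&(np.hypot(W[...,0]-.635,W[...,1]-.005)<.035)
h=cv2.morphologyEx(h.astype(np.uint8),cv2.MORPH_CLOSE,np.ones((25,25)))
c=np.argwhere(h)[:,::-1].mean(0).astype(int); print(c,circ(C,h,tuple(c),.069))
hsv=cv2.cvtColor(im,cv2.COLOR_BGR2HSV); m=(hsv[...,1]<125)&(hsv[...,2]>100)&(hsv[...,0]<30)
print(rect(C,m,tuple(c+[60,0]),.024))
cv2.imwrite("pics/w7c.png",cv2.resize(im[c[1]-70:c[1]+70,c[0]-80:c[0]+80],None,fx=3,fy=3))
im,d=capture("top"); cv2.imwrite("pics/top1.png",im); np.save("top1.npy",d)
plan(.4775,-.2773,.2)
E
```

```text
time_s: 15.55
tool_pos: [0.6063, -0.0011, 0.1982]
tcp_rot: [-0.0, 0.991, 0.136, -0.0]
wrist_force: [-0.0, 0.8, 0.2]
opening: 0.702
gripper_force: 0.0
[319 163] (array([634.9,   6.8,  35.5]), array([634.9,   6.7,  34.1,  34.7]))
(635.2, 5.2, 150.7, 150.8, 68.0)
tcp [ 0.6065 -0.001   0.1984] yaw 15.6
dp cm [-19.85  23.15  -0.16] roll None
```

View pics/w7c.png

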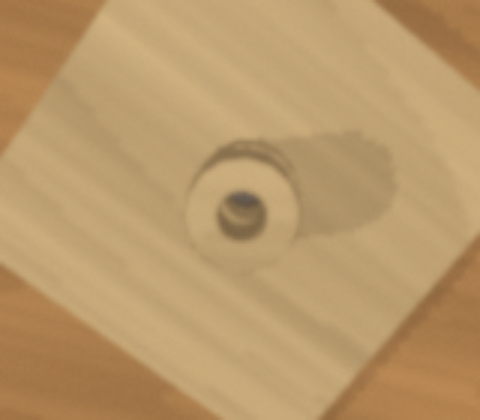

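The spacer stands concentric on the hub. Next is the pod plate.

```bash
python3 -m crank '{"dp":[[-10,11.6,0],[-10,11.6,0],[-10,11.6,0],[-10,11.6,0],[-10,11.6,0]],"roll":[0,0,0,0,0],"claw":[0.7,0.7,0.7,0.7,0.7]}'>/dev/null
python3 -m crank '{"dp":[[-10,11.6,0],[-10,11.6,0],[-10,11.6,0],[-10,11.6,0],[-10,11.6,0]],"roll":[0,0,0,0,0],"claw":[0.7,0.7,0.7,0.7,0.7]}'>/dev/null
python3 -m crank '{"dp":[[0,0,0],[0,0,0],[0,0,0]],"roll":[0,0,0],"claw":[0.7,0.7,0.7]}'
python3 - <<'E'
from h import *
C=cam("wrist"); im,d=capture("wrist"); cv2.imwrite("pics/w8.png",im); np.save("w8.npy",d); W=cloud(C,d)
h=(W[...,2]>.020)&(W[...,2]<.04)&(np.hypot(W[...,0]-.4775,W[...,1]+.2773)<.035)
h=cv2.morphologyEx(h.astype(np.uint8),cv2.MORPH_CLOSE,np.ones((25,25)))
c=np.argwhere(h)[:,::-1].mean(0).astype(int); print(c,circ(C,h,tuple(c),.028))
b=(W[...,2]>.0045)&(W[...,2]<.06)&(np.hypot(W[...,0]-.4775,W[...,1]+.2773)<.12)
print("depth rect",cv2.minAreaRect((W[b][:,:2]*1000).astype(np.float32)))
hsv=cv2.cvtColor(im,cv2.COLOR_BGR2HSV); m=(hsv[...,1]<120)&(hsv[...,0]<30)|(hsv[...,2]<90)
m=m&b
cv2.imwrite("pics/w8m.png",np.hstack([im[::2,::2],cv2.cvtColor(m.astype(np.uint8)*255,cv2.COLOR_GRAY2BGR)[::2,::2]]))
print(rect(C,cv2.morphologyEx(m.astype(np.uint8),cv2.MORPH_CLOSE,np.ones((9,9))),tuple(c+[20,0]),.013))
E
```

```text
time_s: 16.95
tool_pos: [0.4765, -0.277, 0.1988]
tcp_rot: [-0.0, 0.991, 0.137, 0.0]
wrist_force: [0.3, 0.7, 0.5]
opening: 0.698
gripper_force: 0.0
[321 181] (array([ 480.1, -279. ,   36. ]), array([ 479.9, -278.8,   34.1,   35. ]))
depth rect ((479.2508239746094, -279.3186340332031), (151.62091064453125, 151.58612060546875), 40.47243118286133)
(479.9, -279.1, 150.4, 150.6, 40.5)
```

View pics/w8m.png

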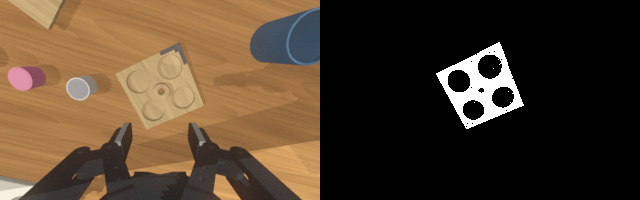

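The mask gives a clean plate, with the bracket at about (345,100) at full size, the far corner.

```bash
python3 -m crank '{"dp":[[0.25,0.3,5],[0.25,0.3,10],[0.25,0.3,14],[0.25,0.3,16.5],[0.25,0.3,17.5]],"roll":[0,0,0,0,0],"claw":[0.7,0.7,0.7,0.7,0.7]}'
python3 -m crank '{"dp":[[0,0,0],[0,0,0],[0,0,0],[0,0,0],[0,0,0]],"roll":[0,0,0,0,0],"claw":[0.2,0.2,0.2,0.2,0.2]}' 70
python3 -m crank '{"dp":[[0,0,0],[0,0,0],[0,0,0],[0,0,0],[0,0,0]],"roll":[0,0,0,0,0],"claw":[0.2,0.2,0.2,0.2,0.2]}' 
python3 -m crank '{"dp":[[0,0,-1],[0,0,-3],[0,0,-7],[0,0,-11],[0,0,-15]],"roll":[0,0,0,0,0],"claw":[0.2,0.2,0.2,0.2,0.2]}' 
python3 -m crank '{"dp":[[0,0,0],[0,0,0],[0,0,0],[0,0,0],[0,0,0]],"roll":[-6,-13,-20,-27.5,-27.5],"claw":[0.2,0.2,0.2,0.2,0.2]}'
python3 - <<'E'
from h import *
plan(.6350,.0055,.17)
E
```

```text
time_s: 17.5
tool_pos: [0.4777, -0.2791, 0.0212]
tcp_rot: [-0.001, 0.991, 0.136, -0.002]
wrist_force: [-0.2, -1.4, -0.2]
opening: 0.7
gripper_force: 0.0
time_s: 18.0
tool_pos: [0.4795, -0.281, 0.0248]
tcp_rot: [0.001, 0.991, 0.136, 0.001]
wrist_force: [-0.5, 0.5, 3.4]
opening: 0.396
gripper_force: 70.2
time_s: 18.5
tool_pos: [0.4795, -0.281, 0.0248]
tcp_rot: [0.001, 0.991, 0.136, 0.001]
wrist_force: [0.3, 1.5, 6.6]
opening: 0.391
gripper_force: 70.5
time_s: 19.0
tool_pos: [0.4784, -0.2803, 0.1756]
tcp_rot: [-0.0, 0.991, 0.136, -0.0]
wrist_force: [0.3, -1.5, -2.0]
opening: 0.391
gripper_force: 70.2
time_s: 19.5
tool_pos: [0.4786, -0.2804, 0.1743]
tcp_rot: [-0.0, 0.93, 0.368, -0.0]
wrist_force: [0.2, 0.9, -1.6]
opening: 0.392
gripper_force: 70.2
tcp [ 0.4786 -0.2804  0.1743] yaw 43.2
dp cm [ 30.96 -10.16   0.43] roll None
```

```bash
python3 -m crank '{"dp":[[2.5,-0.8,0],[6,-2,0],[9.5,-3.1,0],[13,-4.3,0],[15.5,-5.1,0]],"roll":[0,0,0,0,0],"claw":[0.2,0.2,0.2,0.2,0.2]}'>/dev/null
python3 -m crank '{"dp":[[2.5,-0.8,0],[6,-2,0],[9.5,-3.1,0],[13,-4.3,0],[15.5,-5.1,0]],"roll":[0,0,0,0,0],"claw":[0.2,0.2,0.2,0.2,0.2]}'>/dev/null
python3 -m crank '{"dp":[[0,0,2],[0,0,4],[0,0,4],[0,0,4]],"roll":[0,0,0,0],"claw":[0.2,0.2,0.2,0.2]}'
python3 - <<'E'
from h import *
C=cam("wrist"); p,r=tool(); im,d=capture("wrist"); cv2.imwrite("pics/w9.png",im); np.save("w9.npy",d); W=cloud(C,d)
hsv=cv2.cvtColor(im,cv2.COLOR_BGR2HSV); m=(W[...,2]>p[2]-.03)&(W[...,2]<p[2]+.03)
cv2.imwrite("pics/w9m.png",np.hstack([im[::2,::2],cv2.cvtColor(m.astype(np.uint8)*255,cv2.COLOR_GRAY2BGR)[::2,::2]]))
plan(.6350,.0055,.0935); plate_in_hand(C,m,p[2]-.0115)
E
```

```text
time_s: 20.9
tool_pos: [0.6353, 0.0056, 0.1339]
tcp_rot: [-0.0, 0.931, 0.366, -0.0]
wrist_force: [0.5, 1.1, -1.9]
opening: 0.391
gripper_force: 70.2
tcp [0.6359 0.0055 0.1346] yaw 43.0
dp cm [-0.07 -0.06  4.11] roll None
corner [720.   51.2] edge yaws [157.9, -104.4] centre [631.9   6.7]
```

View pics/w9m.png

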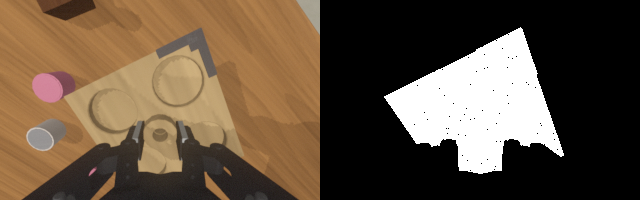

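The corner is at (402,56) at full size, the left edge runs to (132,195) and the right edge down to (485,310). I'll refit with those ranges.

Run:
```python
from h import *
C=cam("wrist"); p,r=tool(); W=cloud(C,np.load("w9.npy")); m=(W[...,2]>p[2]-.03)&(W[...,2]<p[2]+.03)
print(p); plate_in_hand(C,m,p[2]-.0115,l=(145,380),r=(412,468))
```

```text
[0.63592208 0.00549937 0.13457269]
corner [734.8  46.4] edge yaws [158.5, -113.4] centre [635.3   5.1]
```

```bash
python3 -m crank '{"dp":[[0,0,1.5],[0,0,2.8],[0,0,3.5],[0,0,3.8],[0,0,3.9]],"roll":[0,0,0,0,0],"claw":[0.2,0.2,0.2,0.2,0.2]}'
python3 -m crank '{"dp":[[0,0,0.1],[0,0,0.1]],"roll":[0,0],"claw":[0.2,0.2]}'
```

```text
time_s: 21.45
tool_pos: [0.6353, 0.0057, 0.0941]
tcp_rot: [-0.0, 0.93, 0.367, -0.001]
wrist_force: [-1.2, 0.0, -1.6]
opening: 0.393
gripper_force: 70.2
time_s: 21.65
tool_pos: [0.6359, 0.0057, 0.0941]
tcp_rot: [0.0, 0.93, 0.367, 0.0]
wrist_force: [1.0, -0.4, -1.7]
opening: 0.39
gripper_force: 70.1
```

```bash
python3 -m crank '{"dp":[[0,0,0.1],[0,0,0.15],[0,0,0.15]],"roll":[0,0,0],"claw":[0.2,0.2,0.2]}'
```

```text
time_s: 21.95
tool_pos: [0.6361, 0.0057, 0.0938]
tcp_rot: [0.0, 0.93, 0.367, 0.001]
wrist_force: [-3.2, 0.6, 7.9]
opening: 0.394
gripper_force: 71.1
```

Contact made; release, rise, and check. Then head toward the spindle.

```bash
python3 -m crank '{"dp":[[0,0,0],[0,0,0],[0,0,-0.1],[0,0,-0.1],[0,0,-0.1]],"roll":[0,0,0,0,0],"claw":[0.7,0.7,0.7,0.7,0.7]}'>/dev/null
python3 -m crank '{"dp":[[0,0,-3],[0,0,-7],[0,0,-11],[0,0,-14],[0,0,-14]],"roll":[0,0,0,0,0],"claw":[0.7,0.7,0.7,0.7,0.7]}'>/dev/null
python3 -m crank '{"dp":[[-3,0,0],[-3,0,0],[-3,0,0],[-3,0,0]],"roll":[0,0,0,0],"claw":[0.7,0.7,0.7,0.7]}'
python3 - <<'E'
from h import *
C=cam("wrist"); p,r=tool(); im,d=capture("wrist"); cv2.imwrite("pics/w10.png",im); np.save("w10.npy",d); W=cloud(C,d)
q=np.hypot(W[...,0]-.635,W[...,1]-.005)
h=(W[...,2]>.088)&(W[...,2]<.11)&(q<.035)
h=cv2.morphologyEx(h.astype(np.uint8),cv2.MORPH_CLOSE,np.ones((25,25)))
c=np.argwhere(h)[:,::-1].mean(0).astype(int); print(c,circ(C,h,tuple(c),.097))
m=(W[...,2]>.06)&(W[...,2]<.11)&(q<.13)
print(rect(C,cv2.morphologyEx(m.astype(np.uint8),cv2.MORPH_CLOSE,np.ones((9,9))),tuple(c),.082), "z",np.median(W[m][:,2]))
P=W[m&(W[...,2]>.078)&(W[...,2]<.087)]; A=np.c_[P[:,:2],np.ones(len(P))]; print("tilt",np.linalg.lstsq(A,P[:,2],rcond=None)[0][:2])
cv2.imwrite("pics/w10c.png",im)
W2=W[(W[...,2]>.11)&(abs(W[...,1]-.216)<.06)]; print(len(W2), W2.mean(0) if len(W2) else 0)
plan(.655,.215,.25)
E
```

```text
time_s: 23.35
tool_pos: [0.614, -0.0146, 0.2328]
tcp_rot: [-0.0, 0.93, 0.367, -0.0]
wrist_force: [-0.1, 0.3, 1.0]
opening: 0.704
gripper_force: 0.0
[319 160] (array([636.6,   6. ,  35.6]), array([636.7,   5.9,  34. ,  34.8]))
(637.2, 5.8, 150.4, 150.5, 67.9) z 0.08003935518361444
tilt [0.00341335 0.00206415]
0 0
tcp [ 0.6141 -0.0144  0.2328] yaw 43.1
dp cm [ 18.67 -13.96  -1.71] roll None
```

View pics/w10c.png

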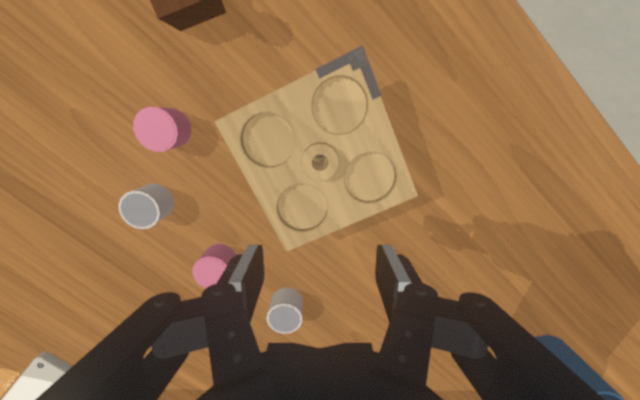

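The pod plate is seated level and squared, with its bracket at (345,65). White pods are at (145,207) and (286,315).

```bash
python3 -m crank '{"dp":[[15.5,-14,-2],[15.5,-14,-2],[15.5,-14,-2],[15.5,-14,-2],[15.5,-14,-2]],"roll":[0,0,0,0,0],"claw":[0.7,0.7,0.7,0.7,0.7]}'>/dev/null
python3 -m crank '{"dp":[[0,0,0],[0,0,0],[0,0,0]],"roll":[0,0,0],"claw":[0.7,0.7,0.7]}'
python3 - <<'E'
from h import *
C=cam("wrist"); p,r=tool(); im,d=capture("wrist"); cv2.imwrite("pics/w11.png",im); np.save("w11.npy",d); W=cloud(C,d)
q=np.hypot(W[...,0]-.655,W[...,1]-.215)
h=((W[...,2]>.117)&(W[...,2]<.14)&(q<.05)).astype(np.uint8)
c=np.argwhere(h)[:,::-1].mean(0).astype(int); print(c,h.sum(),W[h>0].mean(0),circ(C,h,tuple(c),.124))
b=((W[...,2]>.042)&(W[...,2]<.055)&(q<.06)); print(cv2.minAreaRect((W[b][:,:2]*1000).astype(np.float32)))
cv2.imwrite("pics/w11c.png",cv2.resize(im[max(c[1]-60,0):c[1]+60,c[0]-80:c[0]+80],None,fx=4,fy=4)); plan(.655,.215,.108)
E
```

```text
time_s: 24.2
tool_pos: [0.6311, 0.1918, 0.2529]
tcp_rot: [0.0, 0.93, 0.367, -0.001]
wrist_force: [0.1, -0.8, -0.5]
opening: 0.698
gripper_force: 0.0
[318 149] 733 [0.66126398 0.22052378 0.12236336] (array([661.4, 220.5,  27.4]), array([661.3, 220.5,  26.3,  26.5]))
((663.1156005859375, 219.53134155273438), (56.0909423828125, 56.09665298461914), 62.057212829589844)
tcp [0.6312 0.1917 0.253 ] yaw 43.0
dp cm [ 3.34 -0.08 14.5 ] roll None
```

View pics/w11c.png

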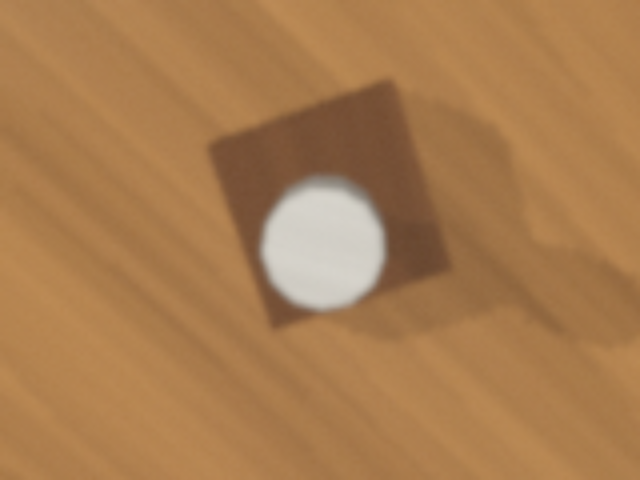

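```bash
python3 -m crank '{"dp":[[4.2,0,0],[4.2,0,5],[4.2,0,9],[4.2,0,12.5],[4.2,0,14.5]],"roll":[0,0,0,0,0],"claw":[0.7,0.7,0.7,0.7,0.7]}'
python3 -m crank '{"dp":[[0,0,0],[0,0,0],[0,0,0],[0,0,0],[0,0,0]],"roll":[0,0,0,0,0],"claw":[0.1,0.1,0.1,0.1,0.1]}' 50
python3 -m crank '{"dp":[[0,0,0],[0,0,0],[0,0,0],[0,0,0],[0,0,0]],"roll":[0,0,0,0,0],"claw":[0.1,0.1,0.1,0.1,0.1]}' 50
python3 -m crank '{"dp":[[0,0,-1],[0,0,-3],[0,0,-6],[0,0,-9],[0,0,-12.5]],"roll":[0,0,0,0,0],"claw":[0.1,0.1,0.1,0.1,0.1]}'
python3 - <<'E'
from h import *
plan(.6355,.0055,.235)
E
```

```text
time_s: 24.75
tool_pos: [0.6604, 0.2199, 0.1048]
tcp_rot: [-0.0, 0.93, 0.366, -0.002]
wrist_force: [0.8, 0.4, -0.4]
opening: 0.701
gripper_force: 0.0
time_s: 25.25
tool_pos: [0.6629, 0.2219, 0.1099]
tcp_rot: [0.0, 0.93, 0.367, 0.001]
wrist_force: [0.9, -1.6, -0.3]
opening: 0.311
gripper_force: 49.4
time_s: 25.75
tool_pos: [0.6628, 0.2221, 0.1093]
tcp_rot: [0.0, 0.93, 0.367, 0.001]
wrist_force: [1.2, -3.6, 6.1]
opening: 0.311
gripper_force: 50.1
time_s: 26.25
tool_pos: [0.6604, 0.2222, 0.2331]
tcp_rot: [-0.001, 0.93, 0.367, -0.002]
wrist_force: [0.6, 0.7, -1.8]
opening: 0.305
gripper_force: 49.8
tcp [0.6604 0.2222 0.2331] yaw 43.1
dp cm [-16.62  14.12  -0.18] roll None
```

```bash
python3 -m crank '{"dp":[[-3,2.6,0],[-7,6,0],[-11,9.3,0],[-14.5,12.3,0],[-16.6,14.1,0]],"roll":[0,0,0,0,0],"claw":[0.1,0.1,0.1,0.1,0.1]}'>/dev/null
python3 -m crank '{"dp":[[0,0,0],[0,0,0],[0,0,0],[0,0,0]],"roll":[0,0,0,0],"claw":[0.1,0.1,0.1,0.1]}'
python3 - <<'E'
from h import *
C=cam("wrist"); p,r=tool(); im,d=capture("wrist"); cv2.imwrite("pics/w12.png",im); np.save("w12.npy",d)
im2,d2=capture("scene"); cv2.imwrite("pics/s12.png",im2); np.save("s12.npy",d2)
plan(.6355,.0055,.235)
c=cv2.projectPoints(np.array([[.6355,.0055,.13]]),camera_info("scene")["rvec"],camera_info("scene")["tvec"],camera_info("scene")["K"],None)[0].ravel().astype(int); print(c)
a=cv2.resize(im[100:340,200:440],(480,480)); b=cv2.resize(im2[c[1]-60:c[1]+60,c[0]-40:c[0]+40],(320,480),interpolation=cv2.INTER_CUBIC)
cv2.imwrite("pics/c12.png",np.hstack([a,b]))
E
```

```text
time_s: 27.15
tool_pos: [0.637, 0.0071, 0.2332]
tcp_rot: [-0.0, 0.93, 0.368, -0.0]
wrist_force: [-0.5, 0.1, -0.7]
opening: 0.312
gripper_force: 49.8
tcp [0.637  0.0069 0.2332] yaw 43.2
dp cm [-0.21 -0.   -0.18] roll None
[355 185]
```

View pics/c12.png

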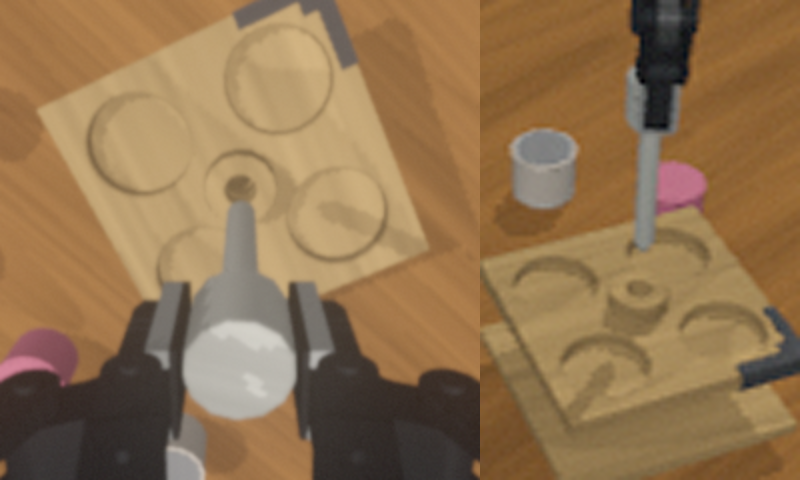

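Left crop: the spindle tip is at (240,205), full (320,202.5). The upper hub bore is at (240,188), full (320,194), and the knob top at (240,368), full (320,284). The rod looks upright in the scene crop.

Run:
```python
from h import *
C=cam("wrist"); p,r=tool(); t=ray(C,(320,203.5),p[2]-.105)[0]; b=ray(C,(320,194),.097)[0]; k=ray(C,(320,284),p[2]+.015)[0]
print(p,"tip",t,"bore",b,"knob",k)
for x in (t,b,k): print((r.T@(x-p)*100).round(2))
c=cam("scene"); W=cloud(c,np.load("s12.npy"))
for z in np.arange(.135,.2,.01):
    m=(abs(W[...,2]-z)<.004)&(np.hypot(W[...,0]-.636,W[...,1]-.006)<.03); print(round(z,3),m.sum(),W[m][:,:2].mean(0).round(4) if m.any() else 0)
```

```text
[0.63703046 0.00690356 0.23319737] tip [0.63721759 0.00608777 0.12819737] bore [0.63681049 0.00562215 0.097     ] knob [0.63728877 0.00647445 0.24819737]
[-0.04  0.08 10.5 ]
[-0.1   0.08 13.62]
[-0.01  0.05 -1.5 ]
0.135 9 [0.6393 0.0029]
0.145 13 [0.6388 0.002 ]
0.155 16 [0.6385 0.0019]
0.165 15 [0.6378 0.0018]
0.175 15 [0.6389 0.0027]
0.185 14 [0.6388 0.0025]
0.195 14 [0.6377 0.0017]
```

```bash
python3 -m crank '{"dp":[[-0.1,0,0.5],[-0.1,0,2],[-0.1,0,3],[-0.1,0,4],[-0.1,0,5]],"roll":[0,0,0,0,0],"claw":[0.1,0.1,0.1,0.1,0.1]}'
python3 -m crank '{"dp":[[0,0,1],[0,0,1.8],[0,0,2.5],[0,0,3],[0,0,3]],"roll":[0,0,0,0,0],"claw":[0.1,0.1,0.1,0.1,0.1]}'
```

```text
time_s: 27.75
tool_pos: [0.6361, 0.005, 0.182]
tcp_rot: [-0.0, 0.93, 0.367, -0.0]
wrist_force: [0.4, 0.5, -2.0]
opening: 0.311
gripper_force: 49.8
time_s: 28.25
tool_pos: [0.6359, 0.005, 0.1525]
tcp_rot: [-0.0, 0.93, 0.367, -0.0]
wrist_force: [-0.4, 0.2, -1.9]
opening: 0.311
gripper_force: 49.7
```

```bash
python3 -m crank '{"dp":[[0,0,1],[0,0,2],[0,0,2.7],[0,0,3.2],[0,0,3.2]],"roll":[0,0,0,0,0],"claw":[0.1,0.1,0.1,0.1,0.1]}'
python3 -m crank '{"dp":[[0,0,0.2],[0,0,0.4],[0,0,0.6],[0,0,0.7],[0,0,0.7]],"roll":[0,0,0,0,0],"claw":[0.1,0.1,0.1,0.1,0.1]}'
```

```text
time_s: 28.75
tool_pos: [0.636, 0.0049, 0.1203]
tcp_rot: [-0.0, 0.93, 0.367, -0.0]
wrist_force: [0.3, 1.5, -2.5]
opening: 0.306
gripper_force: 49.7
time_s: 29.25
tool_pos: [0.6363, 0.005, 0.1144]
tcp_rot: [-0.0, 0.93, 0.367, 0.0]
wrist_force: [-1.4, 1.3, 0.5]
opening: 0.308
gripper_force: 50.0
```

```bash
python3 -m crank '{"dp":[[0,0,0.1],[0,0,0.2],[0,0,0.25],[0,0,0.25]],"roll":[0,0,0,0],"claw":[0.1,0.1,0.1,0.1]}'
```

```text
time_s: 29.65
tool_pos: [0.6365, 0.005, 0.1125]
tcp_rot: [0.0, 0.93, 0.367, 0.0]
wrist_force: [-2.0, 1.9, 6.4]
opening: 0.308
gripper_force: 50.5
```

Home contact felt. Release, rise, check, and locate the pods again.

```bash
python3 -m crank '{"dp":[[0,0,0],[0,0,0],[0,0,0],[0,0,-0.2],[0,0,-0.2]],"roll":[0,0,0,0,0],"claw":[0.75,0.75,0.75,0.75,0.75]}'>/dev/null
python3 -m crank '{"dp":[[0,0,-3],[0,0,-7],[0,0,-11],[0,0,-14],[0,0,-14]],"roll":[0,0,0,0,0],"claw":[0.9,0.9,0.9,0.9,0.9]}'>/dev/null
python3 -m crank '{"dp":[[-6,0,0],[-6,0,0],[-6,0,0],[-6,0,0]],"roll":[0,0,0,0],"claw":[0.9,0.9,0.9,0.9]}'
cat >> h.py <<'E'
def pods(im,d,C):     # white pods: unsaturated blobs ~40 mm high, from depth
    W=cloud(C,d); s=cv2.cvtColor(im,cv2.COLOR_BGR2HSV)[...,1]
    m=((abs(W[...,2]-.040)<.008)&(s<70)&(W[...,0]>.3)&(W[...,0]<.85)).astype(np.uint8)
    m=cv2.morphologyEx(m,cv2.MORPH_CLOSE,np.ones((7,7))); n,L,S,c=cv2.connectedComponentsWithStats(m)
    for i in range(1,n):
        if S[i,4]>90: print("pod?",c[i].round(),S[i,4],*circ(C,L==i,tuple(np.argwhere(L==i)[0][::-1]),.04))
E
python3 - <<'E'
from h import *
C=cam("wrist"); p,r=tool(); im,d=capture("wrist"); cv2.imwrite("pics/w13.png",im); np.save("w13.npy",d); W=cloud(C,d)
q=np.hypot(W[...,0]-.636,W[...,1]-.006); h=(W[...,2]>.112)&(W[...,2]<.15)&(q<.03)
print("knob",h.sum(),W[h].mean(0),np.percentile(W[h][:,2],[10,50,90]),circ(C,h,tuple(np.argwhere(h)[len(np.argwhere(h))//2][::-1]),.127))
m=(W[...,2]>.06)&(W[...,2]<.14)&(q<.13)
print(rect(C,cv2.morphologyEx(m.astype(np.uint8),cv2.MORPH_CLOSE,np.ones((9,9))),tuple(np.argwhere(h)[0][::-1]),.082))
pods(im,d,C)
im,d=capture("top"); cv2.imwrite("pics/top2.png",im); pods(im,d,cam("top"))
plan(.44,.12,.16); plan(.44,-.11,.16)
E
```

```text
time_s: 31.05
tool_pos: [0.5929, -0.0359, 0.2536]
tcp_rot: [-0.0, 0.93, 0.367, 0.0]
wrist_force: [0.7, -0.5, -0.7]
opening: 0.898
gripper_force: 0.0
knob 793 [0.63614507 0.00351167 0.12541615] [0.12445523 0.1254685  0.12643396] (array([636.1,   3.4,  27.5]), array([636.1,   3.5,  26.3,  26.7]))
(638.3, 3.7, 150.5, 150.6, 65.7)
pod? [144. 180.] 1227 [442.8 115.9  50.6] [442.5 115.8  46.2  49.4]
pod? [284. 289.] 853 [ 443.5 -109.8   50.6] [ 443.3 -110.    46.    49.3]
pod? [171. 132.] 317 [688.1 389.8 106.2] [687.  386.8  95.4  97.8]
pod? [268. 225.] 222 [438.8 117.7  47.2] [438.8 117.6  44.6  46. ]
tcp [ 0.5933 -0.0355  0.2536] yaw 43.1
dp cm [ -0.57 -21.83   9.36] roll None
tcp [ 0.5933 -0.0355  0.2536] yaw 43.1
dp cm [-16.29  -5.03   9.35] roll None
```

Spindle is home. Now pod A at (0.443,-0.110).

```bash
python3 -m crank '{"dp":[[-18,-5,5],[-18,-5,9],[-18,-5,9],[-18,-5,9],[-18,-5,9]],"roll":[0,0,0,0,0],"claw":[0.95,0.95,0.95,0.95,0.95]}'>/dev/null
python3 -m crank '{"dp":[[0,0,0],[0,0,0],[0,0,0],[0,0,0],[0,0,0]],"roll":[8,16,21.6,21.6,21.6],"claw":[0.95,0.95,0.95,0.95,0.95]}'
python3 - <<'E'
from h import *
C=cam("wrist"); p,r=tool(); im,d=capture("wrist"); cv2.imwrite("pics/w14.png",im); pods(im,d,C); plan(.4434,-.11,.025)
E
```

```text
time_s: 32.15
tool_pos: [0.4278, -0.1223, 0.1639]
tcp_rot: [0.0, 0.982, 0.188, 0.0]
wrist_force: [-0.2, 0.7, 0.6]
opening: 0.95
gripper_force: 0.0
pod? [56. 80.] 3116 [440.5 112.9  51.7] [440.7 113.2  46.5  51.1]
pod? [314. 179.] 2116 [ 441.  -111.6   47.8] [ 441.1 -111.7   46.3   46.8]
tcp [ 0.4276 -0.1223  0.1639] yaw 21.7
dp cm [ 1.92 -0.56 13.89] roll None
```

```bash
python3 -m crank '{"dp":[[1.65,-0.5,2],[1.65,-0.5,6],[1.65,-0.5,10],[1.65,-0.5,13],[1.65,-0.5,13.9]],"roll":[0,0,0,0,0],"claw":[0.95,0.95,0.95,0.95,0.95]}'
python3 -m crank '{"dp":[[0,0,0],[0,0,0],[0,0,0],[0,0,0],[0,0,0]],"roll":[0,0,0,0,0],"claw":[0.35,0.35,0.35,0.35,0.35]}' 30
python3 -m crank '{"dp":[[0,0,0],[0,0,0],[0,0,0]],"roll":[0,0,0],"claw":[0.35,0.35,0.35]}' 30
python3 -m crank '{"dp":[[0,0,-1],[0,0,-4],[0,0,-8],[0,0,-12],[0,0,-15]],"roll":[0,0,0,0,0],"claw":[0.35,0.35,0.35,0.35,0.35]}'
python3 - <<'E'
from h import *
plan(.6865,.024,.175)
E
```

```text
time_s: 32.7
tool_pos: [0.439, -0.1112, 0.0223]
tcp_rot: [-0.001, 0.982, 0.187, -0.002]
wrist_force: [-0.6, 0.2, -0.5]
opening: 0.954
gripper_force: 0.0
time_s: 33.2
tool_pos: [0.4415, -0.1121, 0.0262]
tcp_rot: [0.001, 0.982, 0.186, 0.001]
wrist_force: [-0.2, 0.8, 7.6]
opening: 0.549
gripper_force: 31.6
time_s: 33.5
tool_pos: [0.4415, -0.1121, 0.0262]
tcp_rot: [0.001, 0.982, 0.186, 0.001]
wrist_force: [-0.4, 0.3, 8.1]
opening: 0.55
gripper_force: 31.6
time_s: 34.0
tool_pos: [0.4407, -0.1119, 0.178]
tcp_rot: [0.001, 0.982, 0.186, 0.001]
wrist_force: [0.1, 0.1, 0.2]
opening: 0.552
gripper_force: 31.2
tcp [ 0.4407 -0.1119  0.178 ] yaw 21.5
dp cm [27.85 -3.64  0.35] roll None
```

```bash
python3 -m crank '{"dp":[[3,-0.4,0],[7,-0.9,0],[10,-1.3,0],[12.5,-1.6,0],[13.9,-1.8,0]],"roll":[0,0,0,0,0],"claw":[0.35,0.35,0.35,0.35,0.35]}'>/dev/null
python3 -m crank '{"dp":[[3,-0.4,0],[7,-0.9,0],[10,-1.3,0],[12.5,-1.6,0],[13.9,-1.8,0]],"roll":[0,0,0,0,0],"claw":[0.35,0.35,0.35,0.35,0.35]}'>/dev/null
python3 -m crank '{"dp":[[0,0,0],[0,0,0],[0,0,0],[0,0,0]],"roll":[0,0,0,0],"claw":[0.35,0.35,0.35,0.35]}'
python3 - <<'E'
from h import *
C=cam("wrist"); p,r=tool(); im,d=capture("wrist"); cv2.imwrite("pics/w15.png",im); np.save("w15.npy",d); print(p)
im2,d2=capture("top"); cv2.imwrite("pics/top3.png",im2)
E
```

```text
time_s: 35.4
tool_pos: [0.685, 0.0229, 0.175]
tcp_rot: [-0.0, 0.983, 0.186, -0.0]
wrist_force: [-0.1, 0.2, -0.6]
opening: 0.552
gripper_force: 31.2
[0.68502434 0.02293144 0.17499895]
```

View pics/w15.png

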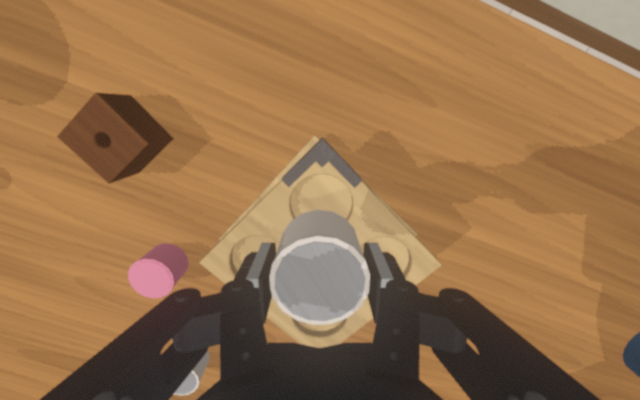

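The held lid is centred at (320,281). The pod plate's corners are (321,137) at the bracket, (200,263) and (440,264), and pocket 1's far rim is at (322,173).

```bash
sed -i 's/L==L\[150,300\]/L==L[seed[1],seed[0]]/; s/r=(305,490)):/r=(305,490),seed=(300,150)):/' h.py
python3 - <<'E'
from h import *
C=cam("wrist"); p,r=tool(); d=np.load("w15.npy"); W=cloud(C,d); im=cv2.imread("pics/w15.png")
m=(W[...,2]>.065)&(W[...,2]<.1)&(np.hypot(W[...,0]-.636,W[...,1]-.005)<.13)
plate_in_hand(C,m,.082,half=.037,l=(215,310),r=(334,425),seed=(321,165))
plate_in_hand(C,m,.082,half=.075,l=(215,310),r=(334,425),seed=(321,165))
z=p[2]+.0138; h=((abs(W[...,2]-z)<.012)&(np.hypot(W[...,0]-p[0],W[...,1]-p[1])<.03)&(cv2.cvtColor(im,cv2.COLOR_BGR2HSV)[...,2]>110)).astype(np.uint8)
print(circ(C,h,(320,281),z), "lid ray",ray(C,(320,281),z))
E
```

```text
corner [739.1  42.4] edge yaws [156.7, -114.7] centre [689.6  23.4]
corner [739.1  42.4] edge yaws [156.7, -114.7] centre [638.8   4. ]
(array([687.6,  23.6,  50.7]), array([687.2,  23.6,  46.5,  49.9])) lid ray [[0.68628356 0.02291943 0.1888753 ]]
```

Run:
```python
from h import *
C=cam("wrist"); p,r=tool(); im=cv2.imread("pics/w15.png"); W=cloud(C,np.load("w15.npy"))
g=cv2.cvtColor(im,cv2.COLOR_BGR2GRAY); print(g[160:190,322]); print(g[203,280:300],g[203,345:365])
for uv in [(322,173),(290,203),(354,203)]: x=ray(C,uv,.082)[0]; print(uv,x.round(4),(r.T@(x-p)*100).round(2))
fl=(abs(W[...,2]-.072)<.0035)&(np.hypot(W[...,0]-.689,W[...,1]-.023)<.04); q=np.argwhere(fl)[:,::-1]; print(len(q),q.min(0),q.max(0))
```

```text
[105 103 104 105 106 112 131 160 173 177 176 177 176 172 179 185 189 189
 188 188 187 187 187 183 183 181 181 179 178 178]
[172 173 172 173 173 171 172 170 161 143 135 147 155 157 157 157 156 157
 159 166] [180 179 182 181 180 178 168 153 164 173 176 177 175 178 178 177 174 169
 162 160]
(322, 173) [0.713  0.0315 0.082 ] [2.88 0.23 9.31]
(290, 203) [0.6804 0.0466 0.082 ] [ 0.4  -2.37  9.31]
(354, 203) [ 0.6994 -0.0018  0.082 ] [0.4  2.83 9.31]
2045 [276 156] [362 218]
```

```bash
python3 -m crank '{"dp":[[0.17,0.1,1],[0.17,0.1,3.5],[0.17,0.1,5.5],[0.17,0.1,6.3],[0.17,0.1,6.3]],"roll":[0,0,0,0,0],"claw":[0.35,0.35,0.35,0.35,0.35]}'
python3 -m crank '{"dp":[[0,0,0.2],[0,0,0.4],[0,0,0.6],[0,0,0.8],[0,0,0.8]],"roll":[0,0,0,0,0],"claw":[0.35,0.35,0.35,0.35,0.35]}'
```

```text
time_s: 36.0
tool_pos: [0.6868, 0.0232, 0.11]
tcp_rot: [-0.0, 0.982, 0.186, -0.002]
wrist_force: [0.8, -0.1, -0.6]
opening: 0.55
gripper_force: 31.2
time_s: 36.5
tool_pos: [0.6878, 0.0233, 0.1038]
tcp_rot: [0.0, 0.982, 0.186, 0.0]
wrist_force: [-0.4, 0.1, -0.6]
opening: 0.552
gripper_force: 31.2
```

```bash
python3 -m crank '{"dp":[[0,0,0.2],[0,0,0.35],[0,0,0.45],[0,0,0.5],[0,0,0.5]],"roll":[0,0,0,0,0],"claw":[0.35,0.35,0.35,0.35,0.35]}'
```

```text
time_s: 37.0
tool_pos: [0.688, 0.0233, 0.099]
tcp_rot: [-0.0, 0.982, 0.186, 0.0]
wrist_force: [-0.3, -0.6, 1.5]
opening: 0.552
gripper_force: 31.4
```

Down. Release, rise, check, then go to pod B.

```bash
python3 -m crank '{"dp":[[0,0,0],[0,0,0],[0,0,0],[0,0,0],[0,0,-1]],"roll":[0,0,0,0,0],"claw":[0.8,0.8,0.8,0.8,0.8]}'>/dev/null
python3 -m crank '{"dp":[[0,0,-4],[0,0,-8],[0,0,-12],[0,0,-14],[0,0,-14]],"roll":[0,0,0,0,0],"claw":[0.95,0.95,0.95,0.95,0.95]}'>/dev/null
python3 -m crank '{"dp":[[-12,0,0],[-12,0,0],[-12,0,0],[-12,0,0],[-12,0,0]],"roll":[0,0,0,0,0],"claw":[0.95,0.95,0.95,0.95,0.95]}'
python3 - <<'E'
from h import *
C=cam("wrist"); p,r=tool(); im,d=capture("wrist"); cv2.imwrite("pics/w16.png",im); np.save("w16.npy",d); W=cloud(C,d)
q=np.hypot(W[...,0]-.688,W[...,1]-.023); h=((W[...,2]>.102)&(W[...,2]<.125)&(q<.035)).astype(np.uint8)
c=np.argwhere(h)[:,::-1].mean(0).astype(int); print("pod1",W[h>0].mean(0),np.percentile(W[h>0][:,2],[5,50,95]),circ(C,h,tuple(c),.113))
h=((W[...,2]>.115)&(W[...,2]<.15)&(np.hypot(W[...,0]-.637,W[...,1]-.004)<.025)); print("knob",W[h].mean(0))
m=(W[...,2]>.06)&(W[...,2]<.14)&(np.hypot(W[...,0]-.637,W[...,1]-.004)<.13)
print(rect(C,cv2.morphologyEx(m.astype(np.uint8),cv2.MORPH_CLOSE,np.ones((9,9))),tuple(c),.082))
pods(im,d,C); plan(.441,.115,.165,111)
im,d=capture("top"); cv2.imwrite("pics/top4.png",im); pods(im,d,cam("top"))
E
```

```text
time_s: 38.5
tool_pos: [0.5765, -0.0208, 0.2487]
tcp_rot: [-0.0, 0.983, 0.186, 0.0]
wrist_force: [1.0, 1.0, -0.4]
opening: 0.952
gripper_force: 0.0
pod1 [0.68755206 0.02288281 0.11158586] [0.11029394 0.11159708 0.11287863] (array([686.8,  22.4,  47.6]), array([686.9,  22.6,  46.4,  46.6]))
knob [0.63631904 0.0032169  0.12554185]
(639.6, 3.9, 152.5, 152.4, 65.8)
pod? [190. 260.] 875 [408.8  93.6  50.9] [409.2  95.8  41.2  51.3]
pod? [625. 264.] 201 [ 613.9 -448.8   66.9] [ 612.8 -446.7   17.1   59.3]
tcp [ 0.5771 -0.0205  0.2487] yaw 21.5
dp cm [ -7.7  -17.6    8.36] roll -89.5
pod? [173. 131.] 330 [688.7 387.8 108.9] [688.2 385.7  96.3  98. ]
pod? [275. 237.] 214 [404.5  96.2  47.3] [404.3  96.6  42.5  46.3]
```

Pod 1 is seated. Pod B has been knocked to about (0.407,0.095), so I go there and turn for pocket 2.

```bash
python3 -m crank '{"dp":[[-11.9,-16,0],[-11.9,-16,0],[-11.9,-16,4],[-11.9,-16,8],[-11.9,-16,8]],"roll":[0,0,0,0,0],"claw":[0.95,0.95,0.95,0.95,0.95]}'>/dev/null
python3 -m crank '{"dp":[[0,0,0],[0,0,0],[0,0,0],[0,0,0],[0,0,0]],"roll":[-40,-40,-40,-40,-40],"claw":[0.95,0.95,0.95,0.95,0.95]}'>/dev/null
python3 -m crank '{"dp":[[0,0,0],[0,0,0],[0,0,0],[0,0,0],[0,0,0]],"roll":[-40,-40,-40,-40,-40],"claw":[0.95,0.95,0.95,0.95,0.95]}'>/dev/null
python3 -m crank '{"dp":[[0,0,0],[0,0,0],[0,0,0],[0,0,0],[0,0,0]],"roll":[-9.5,-9.5,-9.5,-9.5,-9.5],"claw":[0.95,0.95,0.95,0.95,0.95]}'
python3 - <<'E'
from h import *
C=cam("wrist"); p,r=tool(); im,d=capture("wrist"); cv2.imwrite("pics/w17.png",im); pods(im,d,C); plan(.407,.095,.026)
E
```

```text
time_s: 40.6
tool_pos: [0.407, 0.0847, 0.1688]
tcp_rot: [0.0, 0.567, 0.824, 0.0]
wrist_force: [0.5, 0.6, -0.3]
opening: 0.948
gripper_force: 0.0
pod? [321. 182.] 2020 [404.7  96.2  47.9] [404.6  96.1  46.3  46.9]
tcp [0.4069 0.0846 0.1688] yaw 110.9
dp cm [ 0.97  0.38 14.28] roll None
```

```bash
python3 -m crank '{"dp":[[1.15,0.2,2],[1.15,0.2,6],[1.15,0.2,10],[1.15,0.2,13],[1.15,0.2,14.3]],"roll":[0,0,0,0,0],"claw":[0.95,0.95,0.95,0.95,0.95]}'
python3 -m crank '{"dp":[[0,0,0],[0,0,0],[0,0,0],[0,0,0],[0,0,0]],"roll":[0,0,0,0,0],"claw":[0.35,0.35,0.35,0.35,0.35]}' 30
python3 -m crank '{"dp":[[0,0,0],[0,0,0],[0,0,0]],"roll":[0,0,0],"claw":[0.35,0.35,0.35]}' 30
python3 -m crank '{"dp":[[0,0,-1],[0,0,-4],[0,0,-8],[0,0,-12],[0,0,-15.5]],"roll":[0,0,0,0,0],"claw":[0.35,0.35,0.35,0.35,0.35]}'
python3 - <<'E'
from h import *
plan(.658,-.0465,.18)
E
```

```text
time_s: 41.15
tool_pos: [0.4033, 0.0958, 0.0235]
tcp_rot: [-0.001, 0.567, 0.824, -0.001]
wrist_force: [-0.3, 0.0, -0.7]
opening: 0.95
gripper_force: 0.0
time_s: 41.65
tool_pos: [0.4052, 0.0962, 0.0266]
tcp_rot: [0.001, 0.567, 0.824, 0.001]
wrist_force: [0.5, 0.0, 2.0]
opening: 0.549
gripper_force: 31.1
time_s: 41.95
tool_pos: [0.4052, 0.0962, 0.0266]
tcp_rot: [0.001, 0.567, 0.824, 0.001]
wrist_force: [-1.1, -0.5, 8.4]
opening: 0.55
gripper_force: 31.6
time_s: 42.45
tool_pos: [0.4044, 0.096, 0.1833]
tcp_rot: [0.0, 0.567, 0.824, 0.0]
wrist_force: [-0.1, 0.5, -1.0]
opening: 0.55
gripper_force: 31.2
tcp [0.4044 0.096  0.1833] yaw 111.0
dp cm [-22.39  18.58   0.35] roll None
```

```bash
python3 -m crank '{"dp":[[-2.5,2,0],[-5.5,4.5,0],[-8,6.6,0],[-10,8.3,0],[-11.2,9.3,0]],"roll":[0,0,0,0,0],"claw":[0.35,0.35,0.35,0.35,0.35]}'>/dev/null
python3 -m crank '{"dp":[[-2.5,2,0],[-5.5,4.5,0],[-8,6.6,0],[-10,8.3,0],[-11.2,9.3,0]],"roll":[0,0,0,0,0],"claw":[0.35,0.35,0.35,0.35,0.35]}'>/dev/null
python3 -m crank '{"dp":[[0,0,0],[0,0,0],[0,0,0],[0,0,0]],"roll":[0,0,0,0],"claw":[0.35,0.35,0.35,0.35]}'
python3 - <<'E'
from h import *
C=cam("wrist"); p,r=tool(); im,d=capture("wrist"); cv2.imwrite("pics/w18.png",im); np.save("w18.npy",d); print(p)
E
```

```text
time_s: 43.85
tool_pos: [0.6576, -0.0459, 0.181]
tcp_rot: [-0.0, 0.566, 0.824, -0.0]
wrist_force: [-0.3, 0.1, -0.0]
opening: 0.551
gripper_force: 31.2
[ 0.65756616 -0.04586246  0.18095309]
```

View pics/w18.png

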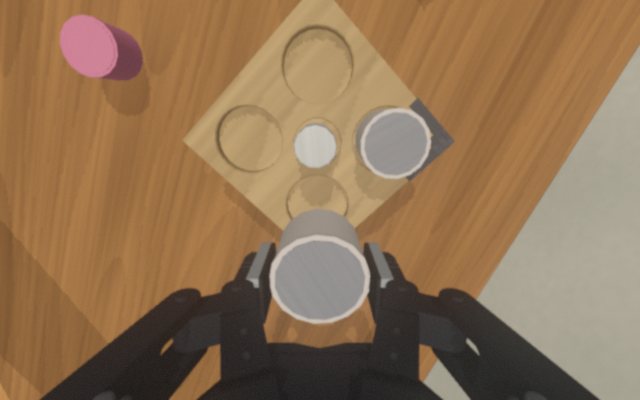

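The held lid is at (320,279), and pocket 2's visible far rim at about (318,176), between u=287 and u=350. Pod 1 sits in its pocket at (396,143), next to the bracket.

Run:
```python
from h import *
C=cam("wrist"); p,r=tool(); im=cv2.imread("pics/w18.png"); W=cloud(C,np.load("w18.npy"))
T=lambda x:(r.T@(np.asarray(x)-p)*100).round(2)
m=(W[...,2]>.065)&(W[...,2]<.1)&(np.hypot(W[...,0]-.638,W[...,1]-.004)<.13)
F=m[::-1]; ln=[]
for a,b in((195,262),(385,440)):
    u=np.arange(a,b); v=399-F[:,a:b].argmax(0); P=ray(C,np.c_[u,v],.082)[:,:2]
    vx,vy,x,y=cv2.fitLine(P.astype(np.float32),cv2.DIST_HUBER,0,.01,.01).ravel(); ln.append((np.array([x,y]),np.array([vx,vy])))
(a0,a),(b0,b)=ln; k=a0+a*np.linalg.solve(np.c_[a,-b],b0-a0)[0]
a=a*np.sign(a@(a0-k)); b=b*np.sign(b@(b0-k))
print("corner",k,np.degrees([np.arctan2(*a[::-1]),np.arctan2(*b[::-1])]).round(1),"pocket2 tool",T([*(k+.037*(a+b)),.082]))
g=cv2.cvtColor(im,cv2.COLOR_BGR2GRAY); print(g[168:186,318],g[200,280:296],g[200,340:356])
for uv in [(318,176),(287,200),(350,200)]: print(uv,T(ray(C,uv,.082)[0]))
q=np.hypot(W[...,0]-.688,W[...,1]-.023); h=((W[...,2]>.102)&(W[...,2]<.125)&(q<.035)); print("pod1",W[h].mean(0))
z=p[2]+.0134; print("lid",T(ray(C,(320,280),z)[0]))
```

```text
corner [ 0.67125434 -0.09321009] [155.8  63.5] pocket2 tool [ 0.23 -0.31  9.9 ]
[149 140 138 138 138 138 136 140 146 148 148 148 145 146 146 146 144 145] [158 157 157 157 156 150 131 128 143 148 153 162 165 165 165 165] [167 168 168 168 164 155 147 139 147 159 162 162 163 162 160 160]
(318, 176) [ 2.48 -0.1   9.9 ]
(287, 200) [ 0.44 -2.67  9.9 ]
(350, 200) [0.44 2.56 9.9 ]
pod1 [0.68628378 0.02367063 0.11155905]
lid [ 0.08  0.03 -1.34]
```

Run:
```python
from h import *
from scipy.optimize import least_squares
C=cam("wrist"); p,r=tool(); W=cloud(C,np.load("w18.npy")); im=cv2.imread("pics/w18.png")
T=lambda x:(r.T@(np.asarray(x)-p)*100)
Z=cv2.medianBlur(W[...,2].astype(np.float32),5)
low=((Z<.076)&(Z>.066)).astype(np.uint8)
def rim(win):
    u0,v0,u1,v1=win; k=np.zeros_like(low); k[v0:v1,u0:u1]=low[v0:v1,u0:u1]; k=cv2.morphologyEx(k,cv2.MORPH_OPEN,np.ones((3,3)))
    c=max(cv2.findContours(k,cv2.RETR_EXTERNAL,cv2.CHAIN_APPROX_NONE)[0],key=cv2.contourArea)[:,0]
    c=c[(c[:,0]>u0+1)&(c[:,0]<u1-2)&(c[:,1]>v0+1)&(c[:,1]<v1-2)]
    P=T(np.array([0,0,0])) if 0 else (ray(C,c,.082)-p)@r*100
    f=least_squares(lambda q:np.hypot(P[:,0]-q[0],P[:,1]-q[1])-2.6,P.mean(0)[:2],loss="soft_l1",f_scale=.05)
    return f.x.round(2),len(P),np.sqrt(np.mean(f.fun**2)).round(3)
print("p3",rim((210,95,290,180)),"p4",rim((275,20,360,110)),"p2",rim((280,165,355,208)))
z=.113; h=((W[...,2]>.102)&(W[...,2]<.125)&(np.hypot(W[...,0]-.688,W[...,1]-.023)<.035)).astype(np.uint8)
c=circ(C,h,(396,143),z)[1]; print("p1",T([c[0]/1000,c[1]/1000,z]).round(2))
h=((W[...,2]>p[2]+.003)&(W[...,2]<p[2]+.03)&(cv2.cvtColor(im,cv2.COLOR_BGR2HSV)[...,2]>110)&(np.hypot(W[...,0]-p[0],W[...,1]-p[1])<.03)).astype(np.uint8)
c=circ(C,h,(320,280),p[2]+.0134); print("lid",c,T([c[1][0]/1000,c[1][1]/1000,0])[:2].round(2),T([c[0][0]/1000,c[0][1]/1000,0])[:2].round(2))
```

```text
p3 (array([ 5.39, -5.42]), 180, np.float64(0.139)) p4 (array([10.61, -0.13]), 204, np.float64(0.118)) p2 (array([-0.05, -0.17]), 87, np.float64(0.058))
p1 [5.42 5.12 6.8 ]
lid (array([657.4, -43.8,  50.2]), array([657.2, -44.2,  46.4,  49.3])) [0.18 0.02] [0.21 0.05]
```

```bash
python3 -m crank '{"dp":[[-0.05,-0.18,1],[-0.05,-0.18,4],[-0.05,-0.18,6],[-0.05,-0.18,6.9],[-0.05,-0.18,6.9]],"roll":[0,0,0,0,0],"claw":[0.35,0.35,0.35,0.35,0.35]}'
python3 -m crank '{"dp":[[0,0,0.2],[0,0,0.4],[0,0,0.6],[0,0,0.8],[0,0,0.8]],"roll":[0,0,0,0,0],"claw":[0.35,0.35,0.35,0.35,0.35]}'
```

```text
time_s: 44.4
tool_pos: [0.6557, -0.0474, 0.11]
tcp_rot: [-0.001, 0.566, 0.824, -0.001]
wrist_force: [-0.0, 0.1, -0.7]
opening: 0.548
gripper_force: 31.2
time_s: 44.9
tool_pos: [0.6569, -0.0476, 0.1038]
tcp_rot: [-0.0, 0.567, 0.824, -0.0]
wrist_force: [-0.2, 0.0, -0.2]
opening: 0.552
gripper_force: 31.2
```

```bash
python3 -m crank '{"dp":[[0,0,0.2],[0,0,0.35],[0,0,0.4],[0,0,0.45],[0,0,0.45]],"roll":[0,0,0,0,0],"claw":[0.35,0.35,0.35,0.35,0.35]}'
```

```text
time_s: 45.4
tool_pos: [0.657, -0.0477, 0.0994]
tcp_rot: [0.0, 0.566, 0.824, -0.0]
wrist_force: [-0.4, -0.8, 1.0]
opening: 0.55
gripper_force: 31.3
```

In the pocket and down. Release, rise, back off, and verify everything.

```bash
python3 -m crank '{"dp":[[0,0,0],[0,0,0],[0,0,0],[0,0,0],[0,0,-1]],"roll":[0,0,0,0,0],"claw":[0.8,0.8,0.8,0.8,0.8]}'>/dev/null
python3 -m crank '{"dp":[[0,0,-4],[0,0,-8],[0,0,-12],[0,0,-15],[0,0,-15]],"roll":[0,0,0,0,0],"claw":[0.8,0.8,0.8,0.8,0.8]}'>/dev/null
python3 -m crank '{"dp":[[-5,0,0],[-5,0,0],[-5,0,0],[-5,0,0],[-5,0,0]],"roll":[0,0,0,0,0],"claw":[0.8,0.8,0.8,0.8,0.8]}'
python3 - <<'E'
from h import *
C=cam("wrist"); p,r=tool(); im,d=capture("wrist"); cv2.imwrite("pics/w19.png",im); np.save("w19.npy",d); W=cloud(C,d)
K=[]
for n,x,y,z,R_ in (("pod1",.687,.023,.113,.035),("pod2",.657,-.047,.113,.035),("knob",.636,.004,.127,.02)):
    h=((abs(W[...,2]-z+.001)<.007)&(np.hypot(W[...,0]-x,W[...,1]-y)<R_)).astype(np.uint8)
    c=np.argwhere(h)[:,::-1].mean(0).astype(int); P=W[h>0]; A=np.c_[P[:,:2],np.ones(len(P))]
    print(n,P.mean(0).round(4),"slope",np.linalg.lstsq(A,P[:,2],rcond=None)[0][:2].round(3),circ(C,h,tuple(c),z)[1])
m=(W[...,2]>.06)&(W[...,2]<.14)&(np.hypot(W[...,0]-.637,W[...,1]-.004)<.13)
print(rect(C,cv2.morphologyEx(m.astype(np.uint8),cv2.MORPH_CLOSE,np.ones((9,9))),tuple(c),.082))
s=(W[...,2]>.005)&(W[...,2]<.03)&(np.hypot(W[...,0]-.637,W[...,1]-.004)<.13); print("shelf visible",s.sum())
pods(im,d,C); im,d=capture("top"); cv2.imwrite("pics/top5.png",im); pods(im,d,cam("top")); im,d=capture("scene"); cv2.imwrite("pics/s5.png",im); pods(im,d,cam("scene"))
E
```

```text
time_s: 46.9
tool_pos: [0.6744, -0.0935, 0.2589]
tcp_rot: [-0.001, 0.566, 0.824, -0.0]
wrist_force: [-0.3, 0.2, 1.7]
opening: 0.8
gripper_force: 0.0
pod1 [0.6865 0.0235 0.1115] slope [-0.002  0.001] [ 700.5 -161.4  501.8  847.8]
pod2 [ 0.6571 -0.0476  0.1114] slope [-0.003  0.003] [657.2 -47.9  46.2  46.4]
knob [0.6359 0.0035 0.1254] slope [-0.011  0.017] [636.    3.2  26.4  26.7]
(636.8, 4.4, 151.0, 152.6, 65.6)
shelf visible 0
pod? [172. 132.] 295 [688.9 387.9 109.1] [687.8 385.2  96.9  98. ]
pod? [588.  37.] 414 [ 549.6 1795.   507.3] [ 561.4 1795.3   61.7  598. ]
pod? [455. 159.] 356 [687.7 386.5 123.3] [686.3 386.4 101.4 119.8]
```

```bash
python3 -c "
from station import arm
print(arm.finish_job())"
```

```text
the job is handed in; nothing more can be done
None
```

The stand is rebuilt with the spindle fully home, both pods that were out are seated in pockets 1 and 2, and the job is handed in at about 47 s; I viewed 15 pictures, one over the limit of 14.

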